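# Pack the belt-making kit

## Task

Pack this belt-making kit: press every gauge that lies on the mat fully home, flush, into its matching cutout in the foam insert, and fill the two straight cutouts with bars from the magazine, also pressed fully home. Take the bars one at a time, from the bottom: push the sprung plunger all the way in, let it spring back, and draw the ejected bar clear before pushing for the next. Leave the third bar in the magazine, and do not disturb the spool, the belt coil or the bottle.

Things in the scene. Friction and masses are not known exactly. Their poses are not given: they have to be found in the camera images.
- tee_mid (a point): blue T-shaped gauge: loose 12 mm plate, about 120 g, with a wooden grip on top 40 long (x), 14 wide (y), 26 tall; 38 mm tall in all. May be absent. Point: on the grip's vertical axis, 19 mm above the underside; z up. Outline, mm: crossbar x -21 to -1, y -35 to 35; stem x -1 to 39, y -10 to 10.
- tee_slot (a point): cutout for the blue T-shaped gauge: point on its floor where the gauge's axis belongs, axes as the seated gauge's (not half-turned). Gauge outline plus 2.5 mm all round, 12 mm deep: the seated plate is flush, its point 19 mm above this. Two springy foam lips hold the part up until it is pressed down with about 5 N or more.
- ell_mid (a point): red L-shaped gauge: loose 12 mm plate, about 120 g, with a wooden grip on top 40 long (x), 14 wide (y), 26 tall; 38 mm tall in all. May be absent. Point: on the grip's vertical axis, 19 mm above the underside; z up. Outline, mm: long leg x -22 to 38, y -10 to 10; short leg x -22 to -2, y 10 to 50.
- ell_slot (a point): cutout for the red L-shaped gauge: point on its floor where the gauge's axis belongs, axes as the seated gauge's (not half-turned). Gauge outline plus 2.5 mm all round, 12 mm deep: the seated plate is flush, its point 19 mm above this. Two springy foam lips hold the part up until it is pressed down with about 5 N or more.
- fork_mid (a point): yellow fork (U) shaped gauge: loose 12 mm plate, about 120 g, with a wooden grip on top 40 long (x), 14 wide (y), 26 tall; 38 mm tall in all. May be absent. Point: on the grip's vertical axis, 19 mm above the underside; z up. Outline, mm: back x -30 to 30, y -10 to 10; two prongs y 10 to 32 at x -30 to -10 and x 10 to 30.
- fork_slot (a point): cutout for the yellow fork (U) shaped gauge: point on its floor where the gauge's axis belongs, axes as the seated gauge's (not half-turned). Gauge outline plus 2.5 mm all round, 12 mm deep: the seated plate is flush, its point 19 mm above this. Two springy foam lips hold the part up until it is pressed down with about 5 N or more.
- bar_a_slot (a point): one of two like straight cutouts in the foam, each for one bar (further from the fork and L cutouts); either bar in either. Point: middle of its floor, x along its length, z up. 90 x 23 mm, 12 mm deep: a seated bar stands 6 mm proud, its middle 9 mm above this point. Springy lips at mid length, as in the others: press down with about 5 N or more.
- bar_b_slot (a point): one of two like straight cutouts in the foam, each for one bar (next to the fork cutout); either bar in either. Point: middle of its floor, x along its length, z up. 90 x 23 mm, 12 mm deep: a seated bar stands 6 mm proud, its middle 9 mm above this point. Springy lips at mid length, as in the others: press down with about 5 N or more.
- insert: plywood tray with dark foam insert, 210 (x) x 260 (y) mm, foam and rim top 26 mm above its underside, fixed to the table; origin under its middle. Cutout floors (cream) are at 14 mm, and the outlines' axes are all parallel to the tray's.
- bar0_mid (a point): brass-coloured bar blank, 85 (x) x 18 x 18 mm, about 100 g, the bottom one of three lying in a vertical stack in the magazine; the point is its centre, x along its length.
- bar1_mid (a point): brass-coloured bar blank, 85 (x) x 18 x 18 mm, about 100 g, the middle one of three lying in a vertical stack in the magazine; the point is its centre, x along its length.
- bar2_mid (a point): brass-coloured bar blank, 85 (x) x 18 x 18 mm, about 100 g, the top one of three lying in a vertical stack in the magazine; the point is its centre, x along its length.
- magazine_floor (a point): middle of the chamber floor, 6 mm above the table, of the fixed bar magazine: a clear chute 99 mm long, 28 wide (40 over its ribs), top 56 mm above the table. x points from exit to plunger, z up. Exit: in the end wall, outer face at x = -49.5 mm, passes only the bottom bar, which when ejected sticks out 25 mm, 6 mm above the table, free beside; draw it over 65 mm more.
- plunger (a joint): the magazine's sprung plunger, m pushed in: 0 out (rest), 0.036 at its stop, moving along -x of magazine_floor; spring 2.5 N at the start, 9 N at the stop, plus friction. It pushes the bottom bar ahead and springs back when released; the stack drops once the ejected bar is drawn clear.
- plunger_face (a point): centre of the outer (+x) face of the plunger's upright red push plate, 44 mm wide, 8 thick, from 8 to 56 mm above the table; this point is 36 mm up. Push towards -x of magazine_floor.
- spool: orange thread spool, 42 mm across, 48 tall, standing on the mat; origin under its middle. Leave it alone.
- belt_coil: brown coiled belt, 90 mm across, 35 tall, standing on the mat; origin under its middle. Leave it alone.
- glue: yellow bottle, 56 mm across, 95 tall, standing on the mat; origin under its middle. Leave it alone.

How it is judged:
On the way, in this order (a step that is already met when the one before it is completed fails the run):
1. the plunger is pushed fully in for the first bar (value of joint plunger above 0.032 m), for 0.1 s.
2. the plunger has sprung back and the first bar is drawn clear of the magazine (value of joint plunger below 0.004 m and horizontal distance between bar0_mid and magazine_floor above 0.092 m), for 0.2 s.
3. the plunger is pushed fully in for the second bar (value of joint plunger above 0.032 m), for 0.1 s.
4. the plunger has sprung back and the second bar is drawn clear of the magazine (value of joint plunger below 0.004 m and horizontal distance between bar1_mid and magazine_floor above 0.092 m), for 0.2 s.
At the end, for the whole second after the job is handed in: Each gauge present and the two lower bars (either way round): within 5 mm and 0.1 rad of its place in its cutout, at most 3 mm short of the floor, gauges level within 0.1 rad. Plunger back within 4 mm. Third bar in the magazine within 8 mm of its middle, settled down within 6 mm (horizontal distance between tee_mid and tee_slot below 0.005 m and z of tee_mid in the frame of tee_slot between 0.015 and 0.022 m and angle between the x axis of tee_mid and the x axis of tee_slot, either way round below 0.1 rad and angle between each of tee_mid, ell_mid, fork_mid's own z axis and vertical below 0.1 rad and horizontal distance between ell_mid and ell_slot below 0.005 m and z of ell_mid in the frame of ell_slot between 0.015 and 0.022 m and angle between the x axis of ell_mid and the x axis of ell_slot, either way round below 0.1 rad and horizontal distance between fork_mid and fork_slot below 0.005 m and z of fork_mid in the frame of fork_slot between 0.015 and 0.022 m and angle between the x axis of fork_mid and the x axis of fork_slot, either way round below 0.1 rad and ((horizontal distance between bar0_mid and bar_a_slot below 0.005 m and z of bar0_mid in the frame of bar_a_slot between 0.005 and 0.012 m and angle between the x axis of bar0_mid and the x axis of bar_a_slot, either way round below 0.1 rad and horizontal distance between bar1_mid and bar_b_slot below 0.005 m and z of bar1_mid in the frame of bar_b_slot between 0.005 and 0.012 m and angle between the x axis of bar1_mid and the x axis of bar_b_slot, either way round below 0.1 rad) or (horizontal distance between bar0_mid and bar_b_slot below 0.005 m and z of bar0_mid in the frame of bar_b_slot between 0.005 and 0.012 m and angle between the x axis of bar0_mid and the x axis of bar_b_slot, either way round below 0.1 rad and horizontal distance between bar1_mid and bar_a_slot below 0.005 m and z of bar1_mid in the frame of bar_a_slot between 0.005 and 0.012 m and angle between the x axis of bar1_mid and the x axis of bar_a_slot, either way round below 0.1 rad)) and value of joint plunger below 0.004 m and horizontal distance between bar2_mid and magazine_floor below 0.008 m and z of bar2_mid in the frame of magazine_floor below 0.015 m); the robot touches nothing.
It fails at once if a bystander is moved by more than 3 cm (distance of any of spool, belt_coil, glue from where it was at the start of the episode above 0.03 m).
It fails at once if the third (top) bar leaves the magazine (horizontal distance between bar2_mid and magazine_floor above 0.02 m).
Of tee, ell, fork only 2 to 3 are there at a start; the rules pass over those that are not, and their reading is None.
At some moment in a run one of tee, ell, fork may be knocked a few centimetres aside while the robot is not near it.
Once in a run the grip may slacken for a moment while it holds something.
It also fails if it takes over 210 s, if anything falls off the work surface, if the arm or the gripper's body presses on something with over 40 N, if the wrist force passes 120 N, or if a joint passes its speed limit or range.

## Robot

A 7-joint arm with a two-finger parallel gripper is mounted at the origin on the work surface. World frame = base frame: x ahead of the robot, y to its left, z up, the work surface at z = 0. Lengths are in m, angles in rad, forces in N, time in s.
With the tool pointing down it reaches from about 0.35 to 0.9 m from the base axis. Payload 19.9 kg.
Tool frame: the origin (TCP) lies at the very end of the fingers, on their centre line; the grasp point (between the pads) lies 19 mm behind it; z points along the fingers, y is the line along which they close (so a half turn about z gives the same grasp; the last joint's range is limited). The gripper opens to 85 mm and grips with 20 to 120 N. Pads are 22 mm wide; open, the fingers measure 114 mm over their backs; the gripper's body (76 mm by 85 mm) begins 54 mm behind the grasp point. The pads swing forward as they close: fully open they stand 13 mm farther back than shut.
Start: joints at [-1.218, 0.417, -0.01, 1.614, 0.005, 1.111, -0.053], TCP at [0.24, 0.577, 0.231] pointing down, gripper open.
Joint ranges: [-2.81, 2.81], [-0.39, 2.02], [-1.27, 1.25], [0.06, 2.57], [-1.19, 4.33], [0.19, 2], [-2.82, 2.82]. Speed limits (rad/s): [1.89, 1.89, 2.39, 2.39, 3.01, 3.01, 3.01].

## Interface

Orientations are given as a unit quaternion [x, y, z, w].
In Python, from cell import ctrl gives the robot as it stands.
- The arm moves only by the tool play_rows, never from a script. Its argument "increments" is one flat list of numbers, 7 for each row, row after row: the shift along the tool's x, y, z in units of 30 mm (1.0 is 30 mm), then the turn, a rotation vector about the tool's x, y, z in units of 8 degrees (1.0 is 8 degrees), then the opening in per cent of the stroke, from 0 (shut) to 100 (fully open). A call has 1 to 10 rows; each row shifts and turns the commanded pose from where the row before left it, along the tool's axes as they then stand; what a row does not reach is not made up. A row lasts 1/10 s, in which the tool goes at most 50 mm and 8.59 degrees, less where a joint would pass 70% of its speed; a pose out of reach is approached as far as the arm can. A call is refused whole if a number of a shift passes 1 or a number of a turn 1, either way. A call with a gripper value outside its range is refused whole. The fingers move at their own pace and stop on an object; "grip_force" is the grip in N (left out, the last holds). Time passes only in rows, so rows that do not move let the fingers close. It gives the time, the measured TCP pose, the force, the opening and the grip force at its end, in the units of the state.
- ctrl.state(): the state, without advancing time (a new reading comes with each control period).
- ctrl.grab_frame(name): name is "scene" or "top"; returns a dict with "frame" (480x640x3 uint8, red, green, blue), "z_map" (480x640 float32, m along the optical axis (not along the pixel's ray), 0 where there is no reading), "camera_matrix" (3x3 intrinsics, pixels), "T" (4x4, takes a point from camera to world coordinates). Camera axes: x right, y down, z forward; pixel columns grow to the right and rows downward; lengths in m; the calibration is good to about 2 mm. A picture is of the moment at which its call begins.
- ctrl.finish_job(): hands the job in; it is judged then, once.
Trained networks look in a picture, given as the dict that the camera call returned (one of the last four; its "shot" number tells which), for a name from the list of things; names that differ only in an ending like _2 or _b are one class to them, and where a whole thing is asked for, a point or a joint stands for the part that bears it (a point fixed in the world has none). Each returns a list of dicts, best first, with "p" (0 to 1); they miss things now and then, are a little off and sometimes report something else, mostly with a low value. They report only what shows in the picture. A call takes as long as a camera call.
- ctrl.look_for(picture, name): "at" ([x, y, z] in m, in the coordinates of the camera as it stood for that picture, good to about 4 mm: the middle of the surface that is visible of it).
- ctrl.cut_out(picture, name): "region" (480x640 bool, what is visible of it).
- ctrl.pinpoint(picture, name): "at" ([x, y, z] in m, in the coordinates of the camera as it stood for that picture, good to about 4 mm: a listed point, or the origin of a listed thing).
The state is a dict: "time": time; "joints": joint angles; "joint_velocities": joint speeds; "joint_torque": joint torques, N m; "position": TCP position; "ee_rot": TCP orientation; "force": force on the tool from outside, world axes, zero at the start; "torque": the same for the moment, N m; "width": opening from 0.0 (shut) to 1.0 (fully open); "grasp_force": force on a finger pad.
Only numpy, scipy, OpenCV 4.12 (cv2) and the standard library are available. Lean on these libraries where they do the work, as an engineer would, in place of code of your own. Each camera call takes 0.05 s, during which the arm holds its last target. There are 200 camera calls.

## Working session

There is one attempt and no reset: what is moved stays moved. The work goes in short steps, Python scripts to look and compute and a tool call to move; the robot and the scene stay as the last step left them, time stands still between calls to the robot, and variables do not carry over. Pictures are saved under pics/ and viewed, at most 14 in all, crops included, and the job is handed in when it is done.

Besides the shell and the picture viewer there is one more tool, called as name(argument=value, ...) on one line, values as JSON. play_rows: Moves the arm, as the interface text tells. Its arguments: {"type":"object","properties":{"increments":{"type":"array"},"grip_force":{"type":"number"}},"required":["increments"]}

```bash
ls; mkdir -p pics; cat > h.py <<'E'
import numpy as np, cv2
from cell import ctrl
from scipy.spatial.transform import Rotation as R
def W(f,p): return (f["T"]@np.r_[np.asarray(p),1])[:3]
def cloud(f):
    z=f["z_map"];K=f["camera_matrix"];v,u=np.mgrid[:480,:640]
    P=np.stack([(u-K[0,2])/K[0,0]*z,(v-K[1,2])/K[1,1]*z,z],-1)
    return P@f["T"][:3,:3].T+f["T"][:3,3]
def save(f,n): cv2.imwrite("pics/"+n,f["frame"][:,:,::-1])
E
python3 - <<'E'
from h import *
np.set_printoptions(precision=4,suppress=True)
s=ctrl.state();print(s)
for c in ("top","scene"):
    f=ctrl.grab_frame(c);save(f,c+"0.png");print(c,f["T"],f["camera_matrix"])
    for n in "tee_mid tee_slot ell_mid ell_slot fork_mid fork_slot bar_a_slot bar_b_slot insert bar0_mid bar2_mid magazine_floor plunger_face spool belt_coil glue".split():
        r=ctrl.pinpoint(f,n)
        print(n,[(round(x["p"],2),W(f,x["at"])) for x in r[:2]])
E
```

```text
pics
{'time': 0.0, 'joints': array([-1.2185,  0.418 , -0.0103,  1.6142,  0.0047,  1.1107, -0.053 ]), 'joint_velocities': array([ 0.001 , -0.0003, -0.0015,  0.0007,  0.0006, -0.0004,  0.0001]), 'joint_torque': array([ -0.0002, -86.4442,   0.6788, -43.4895,   0.0191,   0.0073,
         0.    ]), 'position': array([0.2397, 0.5768, 0.2307]), 'ee_rot': array([ 0.1956,  0.9807, -0.0006, -0.0001]), 'force': array([-0.5893, -0.7368, -0.8869]), 'torque': array([ 0.0183, -0.0424,  0.0234]), 'grasp_force': 0.0, 'width': 1.0019215875892404}
top [[ 0.0151 -0.9993  0.0354  0.5769]
 [-0.9999 -0.0149  0.0046  0.0311]
 [-0.0041 -0.0355 -0.9994  1.0222]
 [ 0.      0.      0.      1.    ]] [[498.0617   0.     324.8219]
 [  0.     498.0617 233.5012]
 [  0.       0.       1.    ]]
tee_mid [(0.94, array([0.4979, 0.3955, 0.0172])), (0.57, array([0.4497, 0.266 , 0.017 ]))]
tee_slot [(0.69, array([0.4492, 0.2676, 0.0153])), (0.6, array([ 0.5159, -0.0608,  0.0108]))]
ell_mid [(0.71, array([0.5856, 0.2525, 0.0199]))]
ell_slot [(0.95, array([0.5264, 0.0717, 0.0118]))]
fork_mid [(0.61, array([0.4491, 0.2685, 0.0
[... 1106 characters left out ...]
  , 0.0145]))]
fork_mid [(0.73, array([0.4484, 0.2683, 0.0174]))]
fork_slot [(0.6, array([0.6262, 0.0718, 0.011 ])), (0.59, array([ 0.519 , -0.0581,  0.0136]))]
bar_a_slot [(0.78, array([ 0.6262, -0.0863,  0.014 ]))]
bar_b_slot [(0.9, array([ 0.6333, -0.0198,  0.0113]))]
insert [(0.78, array([0.5887, 0.009 , 0.0004]))]
bar0_mid []
bar2_mid [(0.47, array([0.5871, 0.2509, 0.0159])), (0.18, array([ 0.6192, -0.2787,  0.0335]))]
magazine_floor [(0.59, array([ 0.5241, -0.2995,  0.0037]))]
plunger_face [(0.67, array([ 0.6349, -0.0234,  0.0165])), (0.65, array([ 0.6191, -0.2802,  0.0314]))]
spool [(0.58, array([0.7597, 0.1655, 0.0013]))]
belt_coil [(0.88, array([ 0.78  , -0.1069,  0.0004]))]
glue []
```

View pics/top0.png

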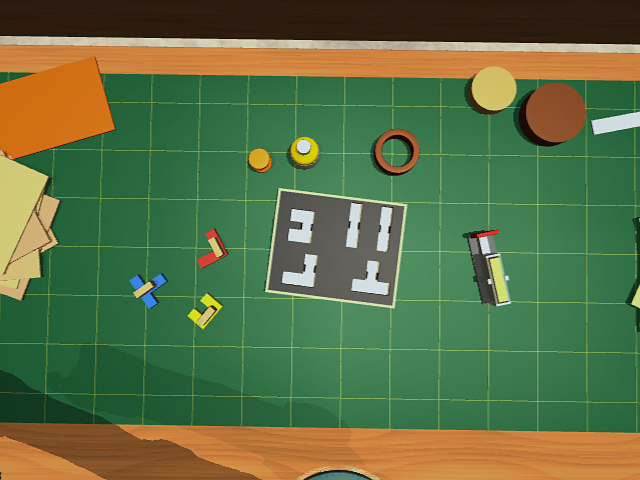

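View pics/scene0.png

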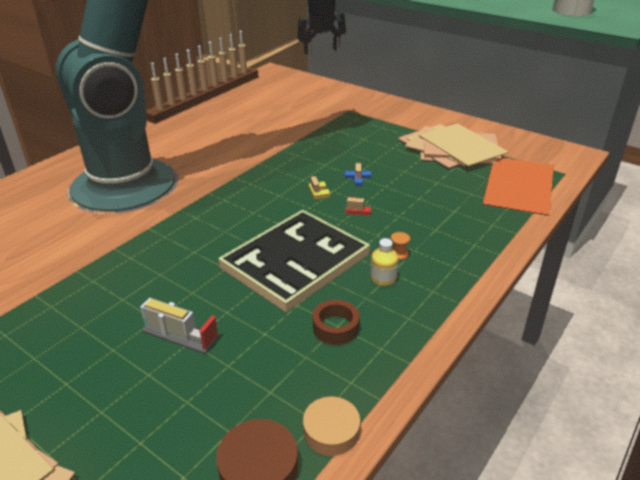

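All three gauges show: tee at (148,290), ell at (213,249) and fork at (205,311). The tray is at (335,250) and the magazine at (490,270), with its red plunger plate at (487,234). Next I fit exact poses by matching rendered outlines to colour masks.

```bash
cat > fit.py <<'E'
from h import *
from scipy.optimize import minimize
RECT={'tee':[(-21,-1,-35,35),(-1,39,-10,10)],'ell':[(-22,38,-10,10),(-22,-2,10,50)],'fork':[(-30,30,-10,10),(-30,-10,10,32),(10,30,10,32)]}
S=4
def proj(f,P):
    T=np.linalg.inv(f["T"]);p=P@T[:3,:3].T+T[:3,3];K=f["camera_matrix"]
    return np.c_[K[0,0]*p[:,0]/p[:,2]+K[0,2],K[1,1]*p[:,1]/p[:,2]+K[1,2]]
def tf(q,xy):
    c,s=np.cos(q[2]),np.sin(q[2]);xy=np.asarray(xy,float)
    return xy@np.array([[c,s],[-s,c]])+q[:2]
def box(f,img,q,r,z0,z1,org,val=1):
    x0,x1,y0,y1=np.array(r)/1000;c=tf(q,[(x0,y0),(x1,y0),(x1,y1),(x0,y1)])
    P=np.vstack([np.c_[c,np.full(4,z)] for z in (z0,z1)])
    h=cv2.convexHull((((proj(f,P)-org+.5)*S-.5)*16).astype(np.int32))
    cv2.fillConvexPoly(img,h,val,shift=4)
def win(mask,pad=12):
    v,u=np.where(mask);return max(u.min()-pad,0),max(v.min()-pad,0),u.max()+pad,v.max()+pad
def down(img): return cv2.resize(img.astype(np.float32),None,fx=1/S,fy=1/S,interpolation=cv2.INTER_AREA)
def optim(views,render,q0):
    """views: list of (frame, mask)"""
    W_=[(f,m,win(m)) for f,m in views]
    def cost(q):
        c=0
        for f,m,(a,b,cc,d) in W_:
            img=np.zeros(((d-b)*S,(cc-a)*S),np.uint8);render(f,img,q,np.array([a,b]))
            r=down(img);mm=m[b:d,a:cc].astype(np.float32);r=r[:mm.shape[0],:mm.shape[1]]
            c+=np.abs(r-mm).sum()/mm.sum()
        return c
    best=None
    for y in q0[2]:
        s=np.array([[q0[0],q0[1],y]]+[[q0[0]+.008,q0[1],y],[q0[0],q0[1]+.008,y],[q0[0],q0[1],y+.3]])
        r=minimize(cost,s[0],method='Nelder-Mead',options=dict(initial_simplex=s,xatol=1e-4,fatol=1e-4))
        if best is None or r.fun<best.fun: best=r
    return best.x,best.fun
def gauge_mask(f,name,xy,ranges):
    hsv=cv2.cvtColor(f["frame"],cv2.COLOR_RGB2HSV);h,s,v=[hsv[...,i].astype(int) for i in range(3)]
    lo,hi,vmin=dict(tee=(100,125,60),ell=(172,6,60),fork=(24,35,90))[name]
    hm=(h>=lo)&(h<=hi) if lo<hi else (h>=lo)|(h<=hi)
    m=hm&(s>120)&(v>vmin)
    u0,v0=proj(f,np.array([[xy[0],xy[1],.015]]))[0];vv,uu=np.mgrid[:480,:640]
    return m&(np.hypot(uu-u0,vv-v0)<45)
def rend_gauge(name,zb=0):
    def r(f,img,q,o):
        for b in RECT[name]: box(f,img,q,b,zb,zb+.012,o)
        box(f,img,q,(-20,20,-7,7),zb+.012,zb+.038,o,0)
    return r
def fit_gauge(f,name,xy,zb=0,yaws=np.arange(-3,3.2,.6)):
    m=gauge_mask(f,name,xy,None)
    return optim([(f,m)],rend_gauge(name,zb),[xy[0],xy[1],yaws])+(int(m.sum()),)
E
python3 - <<'E'
from fit import *
np.set_printoptions(precision=4,suppress=True)
g=dict(tee=(.499,.395),ell=(.586,.251),fork=(.449,.268))
for c in ("top","scene"):
    f=ctrl.grab_frame(c)
    for n,xy in g.items(): print(c,n,*fit_gauge(f,n,xy))
    if c=="scene": break
    hsv=cv2.cvtColor(f["frame"],cv2.COLOR_RGB2HSV);h,s,v=[hsv[...,i].astype(int) for i in range(3)]
    P=cloud(f)
    # tray: non-green region near tray
    green=(h>50)&(h<95)&(s>90)
    m=~green;vv,uu=np.mgrid[:480,:640];m&=(abs(uu-335)<80)&(abs(vv-248)<68)
    n,l,st,_=cv2.connectedComponentsWithStats(m.astype(np.uint8));k=1+st[1:,4].argmax();m=l==k
    tq=optim([(f,m)],lambda f,i,q,o:box(f,i,q,(-105,105,-130,130),0,.026,o),[.585,.011,[-.1,0]]);print("tray",*tq,m.sum())
    cream=((v>150)&(s<70)&m);cream=cv2.erode(m.astype(np.uint8),np.ones((9,9)))*cream
    n,l,st,cen=cv2.connectedComponentsWithStats(cream.astype(np.uint8))
    print(st,cen)
    np.savez("tray.npz",cream=cream,q=tq[0])
    z=P[...,2]
    # bar2 top
    b=(abs(uu-492)<30)&(abs(vv-270)<45)
    by=b&(h>22)&(h<36)&(s>80)&(v>130);print("bar2",by.sum(),np.median(z[by]))
    q=optim([(f,by)],lambda f,i,q,o:box(f,i,q,(-42.5,42.5,-9,9),.058,.06,o),[.527,-.302,[.2,.4]]);print("bar2",*q)
    rd=b&((h<6)|(h>172))&(s>120)&(v>70)
    q=optim([(f,rd)],lambda f,i,q,o:box(f,i,q,(-8,0,-22,22),.008,.056,o),[.619,-.28,[.2,.35]]);print("plate",*q,rd.sum())
    cv2.imwrite("pics/crop1.png",cv2.resize(f["frame"][180:315,250:520,::-1],(800,400),interpolation=cv2.INTER_CUBIC))
E
```

```text
top tee [ 0.4957  0.3947 -0.9314] 0.15754258632659912 411
top ell [0.5817 0.2539 0.4861] 0.1875 332
top fork [ 0.4462  0.2689 -0.6782] 0.2090941071510315 356
tray [ 0.5845  0.0128 -0.1122] 0.0234291460365057 14029
[[     0      0    640    480 304467]
 [   346    203     15     45    445]
 [   377    207     15     45    441]
 [   288    209     26     34    614]
 [   282    254     36     33    594]
 [   351    261     38     34    639]] [[319.3217 239.4101]
 [353.1753 225.3843]
 [383.9161 228.8231]
 [301.1694 225.7492]
 [302.2256 273.2963]
 [370.2066 281.3067]]
bar2 397 0.05901125338820534
bar2 [ 0.5272 -0.2999  0.2218] 0.11760075390338898
plate [ 0.6202 -0.2793  0.1622] 0.5987215638160706 88
scene tee [ 0.4985  0.3938 -0.9183] 0.1865079402923584 189
scene ell [0.5828 0.2536 0.4679] 0.218996062874794 127
scene fork [ 0.4413  0.2757 -0.6851] 0.4199840724468231 157
```

View pics/crop1.png

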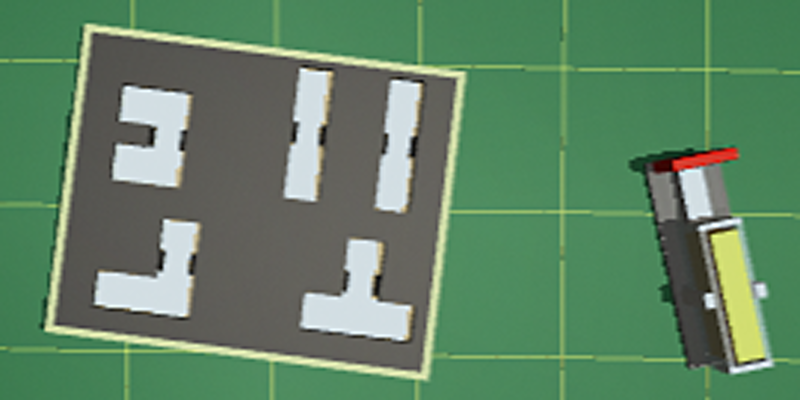

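The crop shows the tray cutouts with dark lip notches, and all outlines run parallel to the tray with +x up in the image. The magazine is at right with the bar's yellow top showing. Next I fit the slot positions.

```bash
cat > slots.py <<'E'
from fit import *
np.set_printoptions(precision=4,suppress=True)
def slotfit(f,m,rects,yaw,xy):
    def rend(f,img,q,o):
        q=[q[0],q[1],yaw];a=np.zeros_like(img);b=np.zeros_like(img)
        for r in rects: 
            box(f,a,q,r,.014,.014,o);box(f,b,q,r,.026,.026,o)
        img[:]=a&b
    return optim([(f,m)],rend,[xy[0],xy[1],[yaw]])
E
python3 - <<'E'
from slots import *
d=np.load("tray.npz");f=ctrl.grab_frame("top")
def grow(rs,e=2.5): return [(a-e,b+e,c-e,d+e) for a,b,c,d in rs]
n,l,st,cen=cv2.connectedComponentsWithStats(d["cream"].astype(np.uint8))
g=dict(bar_b=(1,(.632,-.020),[(-45,45,-11.5,11.5)]),bar_a=(2,(.624,-.086),[(-45,45,-11.5,11.5)]),fork=(3,(.627,.075),grow(RECT['fork'])),ell=(4,(.527,.072),grow(RECT['ell'])),tee=(5,(.518,-.06),grow(RECT['tee'])))
for y in (d["q"][2],):
  for k,(i,xy,r) in g.items():
    q,c=slotfit(f,l==i,r,y,xy)
    dx=q[:2]-d["q"][:2];cs,sn=np.cos(y),np.sin(y)
    print(k,q,round(c,3),"in tray",cs*dx[0]+sn*dx[1],-sn*dx[0]+cs*dx[1])
E
```

```text
bar_b [ 0.6306 -0.0211  0.1812] 0.146 in tray 0.049580336895780036 -0.028463320532041238
bar_a [ 0.6239 -0.0831 -0.1802] 0.129 in tray 0.04985121041028761 -0.09089578832975732
fork [0.6263 0.0739 0.0556] 0.103 in tray 0.034711549318952886 0.06540159209923099
ell [ 0.5303  0.0676 -0.0517] 0.115 in tray -0.059948278532102287 0.0483716965655192
tee [ 0.5183 -0.0566 -0.1556] 0.114 in tray -0.05797405108009965 -0.07634625287943235
```

```bash
cat >> h.py <<'E'
def plan(x,y,z,yaw=None):
    """yaw: closing-line direction (tool y) in world, rad, mod pi"""
    s=ctrl.state();Rm=R.from_quat(s["ee_rot"]).as_matrix();p=s["position"]
    cur=np.arctan2(Rm[1,1],Rm[0,1]);dy=0 if yaw is None else (yaw-cur+np.pi/2)%np.pi-np.pi/2
    Rn=R.from_euler('z',dy).as_matrix()@Rm
    t=Rn.T@(np.array([x,y,z])-p)/.03
    print("t=%.1f pos %s yaw %.3f q7 %.2f F %s w %.3f gf %.0f"%(s["time"],np.round(p,4),cur,s["joints"][6],np.round(s["force"],1),s["width"],s["grasp_force"]))
    print("  turn z units %.2f (other way %.2f) then shift units x %.2f y %.2f z %.2f ; tilt %s"%(-np.degrees(dy)/8,-np.degrees(dy-np.sign(dy)*np.pi)/8,*t,np.round(Rm[:,2],3)))
def place(name):
    tx,ty,a=.5845,.0128,-.1122
    d=dict(bar_b=(.050,-.0285),bar_a=(.050,-.091),fork=(.035,.0655),ell=(-.060,.048),tee=(-.058,-.0765))[name]
    c,s=np.cos(a),np.sin(a);return tx+c*d[0]-s*d[1],ty+s*d[0]+c*d[1],a
E
python3 -c "
from h import *
plan(.4965,.3945,.10,-.93+1.571)"
```

```text
t=1.9 pos [0.2398 0.5771 0.2312] yaw 1.177 q7 -0.05 F [-0.3 -0.1 -0.8] w 1.000 gf 0
  turn z units 3.84 (other way -18.66) then shift units x -10.00 y 3.22 z 4.38 ; tilt [ 0. -0. -1.]
```

play_rows(increments=[0, 0, 0.5, 0, 0, 0.96, 50, 0, 0, 0.5, 0, 0, 0.96, 50, 0, 0, 0.5, 0, 0, 0.96, 50, 0, 0, 0.5, 0, 0, 0.96, 50, -0.9, 0.3, 0, 0, 0, 0, 50, -0.9, 0.3, 0, 0, 0, 0, 50, -0.9, 0.3, 0, 0, 0, 0, 50, -0.9, 0.3, 0, 0, 0, 0, 50, -0.9, 0.3, 0, 0, 0, 0, 50, -0.9, 0.3, 0, 0, 0, 0, 50], grip_force=60)

```text
time: 2.85
position: [0.3808, 0.4789, 0.1714]
ee_rot: [0.448, 0.894, 0.0, 0.0]
force: [1.0, -0.2, -0.1]
width: 0.5
grasp_force: 0.0
```

play_rows(increments=[-0.92, 0.28, 0.45, 0, 0, 0, 50, -0.92, 0.28, 0.45, 0, 0, 0, 50, -0.92, 0.28, 0.45, 0, 0, 0, 50, -0.92, 0.28, 0.45, 0, 0, 0, 50, -0.92, 0.3, 0.5, 0, 0, 0, 50, 0, 0, 0, 0, 0, 0, 50, 0, 0, 0, 0, 0, 0, 50])

```text
time: 3.55
position: [0.4968, 0.394, 0.1019]
ee_rot: [0.449, 0.894, -0.0, -0.0]
force: [-0.2, 0.2, -0.1]
width: 0.504
grasp_force: 0.0
```

```bash
python3 - <<'E'
from fit import *
plan(.4965,.3945,.014,-.93+1.571)
f=ctrl.grab_frame("top");save(f,"t1.png")
E
```

```text
t=3.5 pos [0.4968 0.394  0.1019] yaw 0.640 q7 0.01 F [-0.2  0.2 -0.1] w 0.504 gf 0
  turn z units -0.01 (other way 22.49) then shift units x 0.02 y 0.01 z 2.93 ; tilt [-0.    -0.001 -1.   ]
```

play_rows(increments=[0, 0, 0.8, 0, 0, 0, 50, 0, 0, 0.8, 0, 0, 0, 50, 0, 0, 0.7, 0, 0, 0, 50, 0, 0, 0.4, 0, 0, 0, 50, 0, 0, 0.2, 0, 0, 0, 50, 0, 0, 0, 0, 0, 0, 0, 0, 0, 0, 0, 0, 0, 0, 0, 0, 0, 0, 0, 0, 0, 0, 0, 0, 0, 0, 0, 0])

```text
time: 4.5
position: [0.497, 0.395, 0.0164]
ee_rot: [0.448, 0.894, 0.001, 0.0]
force: [-1.1, 0.1, 6.5]
width: 0.15
grasp_force: 59.6
```

play_rows(increments=[0, 0, -0.5, 0, 0, 0, 0, 0, 0, -0.9, 0, 0, 0, 0, 0, 0, -0.9, 0, 0, 0, 0, 0, 0, -0.7, 0, 0, 0, 0, 0, 0, 0, 0, 0, 0, 0])

```text
time: 5.0
position: [0.4979, 0.3954, 0.1094]
ee_rot: [0.448, 0.894, 0.002, 0.001]
force: [-0.6, -0.1, -1.0]
width: 0.148
grasp_force: 58.7
```

```bash
python3 - <<'E'
from fit import *
x,y,a=place("tee");print(x,y)
plan(x,y,.1,a+np.pi/2)
f=ctrl.grab_frame("scene");cv2.imwrite("pics/s1.png",cv2.resize(f["frame"][60:300,200:520,::-1],(640,480)))
E
```

```text
0.5182993911628806 -0.05672502707367115
t=5.0 pos [0.4979 0.3954 0.1094] yaw 0.641 q7 0.01 F [-0.6 -0.1 -1. ] w 0.148 gf 59
  turn z units -5.86 (other way 16.64) then shift units x -2.36 y -14.90 z 0.24 ; tilt [ 0.004  0.003 -1.   ]
```

View pics/s1.png

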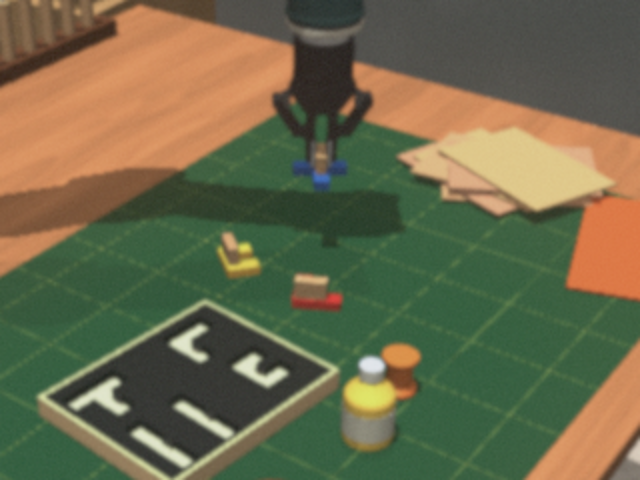

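The picture shows the tee held level at (320,165), with the fork and ell undisturbed.

play_rows(increments=[0, 0, 0, 0, 0, -0.98, 0, 0, 0, 0, 0, 0, -0.98, 0, 0, 0, 0, 0, 0, -0.98, 0, 0, 0, 0, 0, 0, -0.98, 0, 0, 0, 0, 0, 0, -0.98, 0, 0, 0, 0, 0, 0, -0.96, 0, -0.1, -0.8, 0, 0, 0, 0, 0, -0.15, -0.9, 0, 0, 0, 0, 0, -0.15, -0.9, 0, 0, 0, 0, 0, -0.15, -0.9, 0, 0, 0, 0, 0])

```text
time: 6.05
position: [0.5007, 0.2868, 0.1046]
ee_rot: [0.056, 0.998, -0.0, -0.001]
force: [1.0, 0.1, -1.0]
width: 0.146
grasp_force: 58.7
```

play_rows(increments=[-0.15, -0.95, 0, 0, 0, 0, 0, -0.15, -0.95, 0, 0, 0, 0, 0, -0.15, -0.95, 0, 0, 0, 0, 0, -0.15, -0.95, 0, 0, 0, 0, 0, -0.15, -0.95, 0, 0, 0, 0, 0, -0.15, -0.95, 0, 0, 0, 0, 0, -0.15, -0.95, 0, 0, 0, 0, 0, -0.2, -0.95, 0, 0, 0, 0, 0, -0.2, -0.95, 0, 0, 0, 0, 0, -0.2, -0.9, 0, 0, 0, 0, 0])

```text
time: 7.05
position: [0.5183, -0.0004, 0.1049]
ee_rot: [0.056, 0.998, -0.0, -0.001]
force: [1.0, 0.5, -0.7]
width: 0.15
grasp_force: 58.7
```

play_rows(increments=[-0.2, -0.9, 0, 0, 0, 0, 0, -0.16, -0.8, 0, 0, 0, 0, 0, 0, -0.2, 0, 0, 0, 0, 0, 0, 0, 0, 0, 0, 0, 0, 0, 0, 0, 0, 0, 0, 0])

```text
time: 7.55
position: [0.523, -0.056, 0.105]
ee_rot: [0.055, 0.998, 0.0, -0.0]
force: [0.0, 1.0, -0.9]
width: 0.153
grasp_force: 58.8
```

```bash
python3 - <<'E'
from fit import *
x,y,a=place("tee")
plan(x,y,.06,a+np.pi/2)
s=ctrl.state()
f=ctrl.grab_frame("scene")
print(fit_gauge(f,"tee",s["position"][:2],s["position"][2]-.016,[a-.1,a+.1]))
E
```

```text
t=7.5 pos [ 0.523 -0.056  0.105] yaw 1.460 q7 1.53 F [ 0.   1.  -0.9] w 0.153 gf 59
  turn z units 0.01 (other way -22.49) then shift units x 0.15 y -0.04 z 1.50 ; tilt [-0.001  0.    -1.   ]
(array([ 0.52401075, -0.05577281, -0.11204174]), np.float64(0.2479470819234848), 274)
```

play_rows(increments=[0.15, -0.04, 0.5, 0, 0, 0, 0, 0, 0, 0.7, 0, 0, 0, 0, 0, 0, 0.4, 0, 0, 0, 0, 0, 0, 0.2, 0, 0, 0, 0, 0, 0, 0.15, 0, 0, 0, 0, 0, 0, 0.1, 0, 0, 0, 0, 0, 0, 0.1, 0, 0, 0, 0, 0, 0, 0, 0, 0, 0, 0])

```text
time: 8.4
position: [0.5187, -0.0576, 0.0408]
ee_rot: [0.056, 0.998, -0.0, 0.0]
force: [-0.3, -0.8, -2.0]
width: 0.152
grasp_force: 58.8
```

```bash
python3 - <<'E'
from fit import *
x,y,a=place("tee")
plan(x,y,.03,a+np.pi/2)
f=ctrl.grab_frame("scene");save(f,"s2.png");cv2.imwrite("pics/s2.png",cv2.resize(f["frame"][180:330,180:380,::-1],(800,600),interpolation=cv2.INTER_CUBIC))
E
```

```text
t=8.4 pos [ 0.5187 -0.0576  0.0408] yaw 1.459 q7 1.54 F [-0.3 -0.8 -2. ] w 0.152 gf 59
  turn z units 0.00 (other way -22.50) then shift units x 0.02 y 0.03 z 0.36 ; tilt [ 0. -0. -1.]
```

View pics/s2.png

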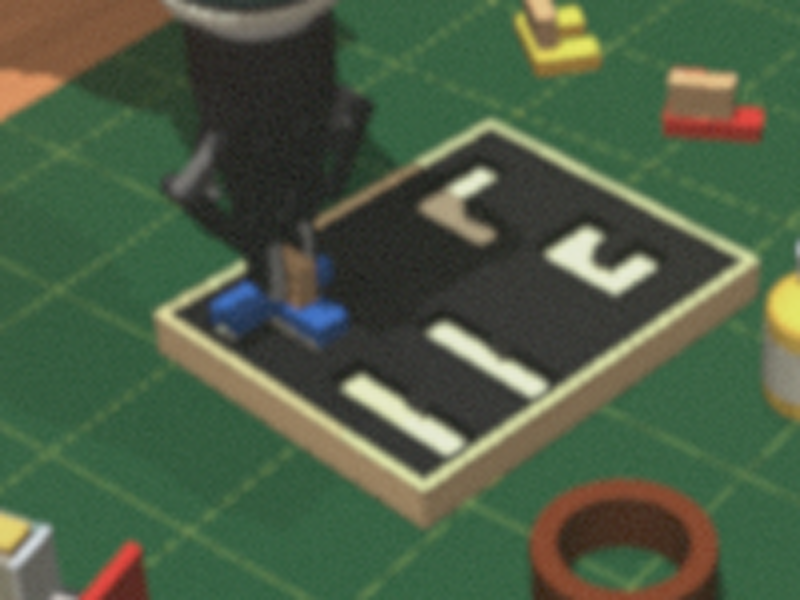

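The tee sits over its cutout at (280,300) in the crop with no contact force yet. I'll continue down slowly.

play_rows(increments=[0, 0, 0.1, 0, 0, 0, 0, 0, 0, 0.1, 0, 0, 0, 0, 0, 0, 0, 0, 0, 0, 0])

```text
time: 8.75
position: [0.5186, -0.0577, 0.0346]
ee_rot: [0.056, 0.998, -0.0, -0.0]
force: [0.6, -1.3, -1.2]
width: 0.148
grasp_force: 58.8
```

play_rows(increments=[0, 0, 0.1, 0, 0, 0, 0, 0, 0, 0.1, 0, 0, 0, 0, 0, 0, 0, 0, 0, 0, 0])

```text
time: 9.05
position: [0.5193, -0.0577, 0.0298]
ee_rot: [0.056, 0.998, -0.0, 0.001]
force: [-5.9, -0.8, 23.3]
width: 0.146
grasp_force: 63.6
```

play_rows(increments=[0, 0, 0, 0, 0, 0, 50, 0, 0, 0, 0, 0, 0, 50, 0, 0, 0, 0, 0, 0, 50, 0, 0, -0.3, 0, 0, 0, 50, 0, 0, -0.8, 0, 0, 0, 50, 0, 0, -0.9, 0, 0, 0, 50, 0, 0, -0.9, 0, 0, -1, 50, 0, 0, 0, 0, 0, -1, 50, 0, 0, 0, 0, 0, -1, 50, 0, 0, 0, 0, 0, -1, 50])

```text
time: 10.05
position: [0.5187, -0.0576, 0.1166]
ee_rot: [-0.224, 0.975, -0.0, 0.0]
force: [-0.5, -0.4, 0.4]
width: 0.497
grasp_force: 0.0
```

```bash
python3 - <<'E'
from fit import *
np.set_printoptions(precision=4,suppress=True)
f=ctrl.grab_frame("scene")
for n,xy,z in (("tee",(.5183,-.0567),.014),("ell",(.582,.2538),0),("fork",(.446,.269),0)): print(fit_gauge(f,n,xy,z))
plan(.5822,.2538,.1,.478+np.pi/2)
E
```

```text
(array([ 0.5149, -0.055 ,  0.0195]), np.float64(0.7740113139152527), 177)
(array([0.5826, 0.2539, 0.4566]), np.float64(0.2353830635547638), 124)
(array([ 0.4405,  0.2759, -0.6946]), np.float64(0.4118098020553589), 163)
t=10.1 pos [ 0.5187 -0.0576  0.1165] yaw 2.032 q7 2.05 F [-0.4 -0.3  0.9] w 0.501 gf 0
  turn z units -0.12 (other way 22.38) then shift units x -6.66 y 8.24 z 0.55 ; tilt [ 0. -0. -1.]
```

play_rows(increments=[0, 0, 0, 0, 0, -0.12, 50, -0.6, 0.8, 0.05, 0, 0, 0, 50, -0.75, 0.93, 0.05, 0, 0, 0, 50, -0.75, 0.93, 0.05, 0, 0, 0, 50, -0.75, 0.93, 0.05, 0, 0, 0, 50, -0.75, 0.93, 0.05, 0, 0, 0, 50, -0.75, 0.93, 0.1, 0, 0, 0, 50, -0.75, 0.93, 0.1, 0, 0, 0, 50, -0.75, 0.93, 0.1, 0, 0, 0, 50, -0.75, 0.93, 0, 0, 0, 0, 50])

```text
time: 11.1
position: [0.5851, 0.2535, 0.099]
ee_rot: [-0.228, 0.974, -0.0, -0.0]
force: [0.9, -0.1, 0.1]
width: 0.496
grasp_force: 0.0
```

play_rows(increments=[0, 0, 0, 0, 0, 0, 50, 0, 0, 0, 0, 0, 0, 50])

```text
time: 11.3
position: [0.5849, 0.2528, 0.099]
ee_rot: [-0.229, 0.973, -0.0, -0.0]
force: [0.0, -2.0, 0.0]
width: 0.502
grasp_force: 0.0
```

```bash
python3 - <<'E'
from fit import *
np.set_printoptions(precision=4,suppress=True)
plan(.5822,.2538,.019,.478+np.pi/2)
f=ctrl.grab_frame("top")
for n,xy,z in (("tee",(.5183,-.0567),.014),("fork",(.446,.269),0)): print(n,fit_gauge(f,n,xy,z))
print(place("tee"))
E
```

```text
t=11.3 pos [0.5849 0.2528 0.099 ] yaw 2.033 q7 1.51 F [ 0. -2.  0.] w 0.502 gf 0
  turn z units -0.11 (other way 22.39) then shift units x 0.06 y 0.07 z 2.67 ; tilt [-0. -0. -1.]
tee (array([ 0.5193, -0.0588, -0.1112]), np.float64(0.20013661682605743), 366)
fork (array([ 0.4673,  0.2263, -3.    ]), np.float64(1.0), 1)
(np.float64(0.5182993911628806), np.float64(-0.05672502707367115), -0.1122)
```

play_rows(increments=[0, 0, 0, 0, 0, -0.11, 50, 0.06, 0.07, 0.7, 0, 0, 0, 50, 0, 0, 0.9, 0, 0, 0, 50, 0, 0, 0.7, 0, 0, 0, 50, 0, 0, 0.37, 0, 0, 0, 50, 0, 0, 0, 0, 0, 0, 0, 0, 0, 0, 0, 0, 0, 0, 0, 0, 0, 0, 0, 0, 0, 0, 0, 0, 0, 0, 0, 0])

```text
time: 12.25
position: [0.5832, 0.2533, 0.0202]
ee_rot: [-0.237, 0.971, 0.0, 0.001]
force: [-1.3, -0.9, 4.7]
width: 0.148
grasp_force: 60.1
```

play_rows(increments=[0, 0, -0.5, 0, 0, 0, 0, 0, 0, -0.9, 0, 0, 0, 0, 0, 0, -0.9, 0, 0, 0, 0, 0, 0, -0.5, 0, 0, 0, 0, 0, 0, 0, 0, 0, 0, 0])

```text
time: 12.75
position: [0.5838, 0.2536, 0.106]
ee_rot: [-0.237, 0.971, 0.0, 0.002]
force: [0.9, 0.6, -2.0]
width: 0.147
grasp_force: 59.4
```

```bash
python3 - <<'E'
from fit import *
np.set_printoptions(precision=4,suppress=True)
x,y,a=place("ell")
plan(x,y,.1,a+np.pi/2)
s=ctrl.state()
f=ctrl.grab_frame("scene")
print(fit_gauge(f,"ell",s["position"][:2],s["position"][2]-.02,[.4,.6]))
E
```

```text
t=12.8 pos [0.5838 0.2536 0.106 ] yaw 2.050 q7 1.52 F [ 0.9  0.6 -2. ] w 0.147 gf 59
  turn z units 4.23 (other way -18.27) then shift units x 1.08 y -6.37 z 0.20 ; tilt [ 0.004  0.002 -1.   ]
(array([0.5839, 0.2529, 0.4582]), np.float64(0.2052919715642929), 137)
```

play_rows(increments=[0, 0, 0, 0, 0, 0.85, 0, 0, 0, 0, 0, 0, 0.85, 0, 0, 0, 0, 0, 0, 0.85, 0, 0, 0, 0, 0, 0, 0.84, 0, 0, 0, 0, 0, 0, 0.84, 0, 0.15, -0.8, 0, 0, 0, 0, 0, 0.15, -0.9, 0, 0, 0, 0, 0, 0.15, -0.9, 0, 0, 0, 0, 0, 0.15, -0.9, 0, 0, 0, 0, 0, 0.15, -0.9, 0, 0, 0, 0, 0])

```text
time: 13.8
position: [0.5444, 0.1232, 0.1019]
ee_rot: [0.056, 0.998, -0.0, -0.001]
force: [1.3, -0.4, -1.6]
width: 0.149
grasp_force: 59.3
```

play_rows(increments=[0.15, -0.9, 0, 0, 0, 0, 0, 0.18, -0.9, 0, 0, 0, 0, 0, 0, -0.17, 0, 0, 0, 0, 0, 0, 0, 0, 0, 0, 0, 0, 0, 0, 0, 0, 0, 0, 0])

```text
time: 14.3
position: [0.5291, 0.0677, 0.1027]
ee_rot: [0.055, 0.998, 0.0, -0.0]
force: [-0.1, 0.2, -1.4]
width: 0.15
grasp_force: 59.3
```

```bash
python3 - <<'E'
from fit import *
np.set_printoptions(precision=4,suppress=True)
x,y,a=place("ell")
plan(x,y,.05,a+np.pi/2)
s=ctrl.state()
f=ctrl.grab_frame("scene")
print(fit_gauge(f,"ell",s["position"][:2],s["position"][2]-.02,[a-.1,a+.1]))
E
```

```text
t=14.3 pos [0.5291 0.0677 0.1027] yaw 1.460 q7 1.29 F [-0.1  0.2 -1.4] w 0.150 gf 59
  turn z units 0.01 (other way -22.49) then shift units x -0.04 y -0.01 z 1.76 ; tilt [-0.001  0.    -1.   ]
(array([ 0.5288,  0.0684, -0.1045]), np.float64(0.25436046719551086), 215)
```

play_rows(increments=[-0.04, 0, 0.5, 0, 0, 0, 0, 0, 0, 0.7, 0, 0, 0, 0, 0, 0, 0.4, 0, 0, 0, 0, 0, 0, 0.2, 0, 0, 0, 0, 0, 0, 0.1, 0, 0, 0, 0, 0, 0, 0.1, 0, 0, 0, 0, 0, 0, 0, 0, 0, 0, 0])

```text
time: 15.05
position: [0.5305, 0.0667, 0.0434]
ee_rot: [0.056, 0.998, 0.0, 0.0]
force: [-0.5, -0.1, -0.9]
width: 0.147
grasp_force: 59.3
```

play_rows(increments=[0, 0, 0.1, 0, 0, 0, 0, 0, 0, 0.1, 0, 0, 0, 0, 0, 0, 0, 0, 0, 0, 0])

```text
time: 15.35
position: [0.5305, 0.0667, 0.0371]
ee_rot: [0.056, 0.998, 0.0, 0.0]
force: [0.2, 1.0, -0.8]
width: 0.148
grasp_force: 59.3
```

play_rows(increments=[0, 0, 0.1, 0, 0, 0, 0, 0, 0, 0.05, 0, 0, 0, 0, 0, 0, 0, 0, 0, 0, 0])

```text
time: 15.65
position: [0.5307, 0.0668, 0.0341]
ee_rot: [0.056, 0.998, 0.0, 0.0]
force: [-11.8, -0.0, 34.0]
width: 0.148
grasp_force: 64.1
```

play_rows(increments=[0, 0, 0.05, 0, 0, 0, 0, 0, 0, 0, 0, 0, 0, 0])

```text
time: 15.85
position: [0.531, 0.0668, 0.0337]
ee_rot: [0.056, 0.998, 0.0, 0.001]
force: [-19.3, -1.9, 58.3]
width: 0.149
grasp_force: 68.2
```

play_rows(increments=[0, 0, -0.05, 0, 0, 0, 0, 0, 0, 0, 0, 0, 0, 50, 0, 0, 0, 0, 0, 0, 50, 0, 0, 0, 0, 0, 0, 50, 0, 0, -0.3, 0, 0, 0, 50, 0, 0, -0.8, 0, 0, 0, 50, 0, 0, -0.9, 0, 0, 1, 50, 0, 0, -0.9, 0, 0, 1, 50, 0, 0, 0, 0, 0, 1, 50, 0, 0, 0, 0, 0, 1, 50])

```text
time: 16.85
position: [0.5308, 0.0668, 0.1212]
ee_rot: [0.332, 0.943, 0.001, 0.001]
force: [-0.9, 0.7, -0.1]
width: 0.501
grasp_force: 0.0
```

```bash
python3 - <<'E'
from fit import *
np.set_printoptions(precision=4,suppress=True)
f=ctrl.grab_frame("top")
print(fit_gauge(f,"fork",(.446,.269)))
m=gauge_mask(f,"fork",(.446,.269),0)
im=f["frame"].copy();cn,_=cv2.findContours(m.astype(np.uint8),0,2)
big=cv2.resize(im[280:340,170:250,::-1],(640,480),interpolation=cv2.INTER_CUBIC);bm=cv2.resize(m[280:340,170:250].astype(np.uint8),(640,480),interpolation=0)
cn,_=cv2.findContours(bm,0,2);cv2.drawContours(big,cn,-1,(255,0,255),1);cv2.imwrite("pics/fork.png",big)
plan(.446,.269,.1,-.68+np.pi/2)
E
```

```text
(array([ 0.4461,  0.2689, -0.6816]), np.float64(0.20508356392383575), 359)
t=16.9 pos [0.5305 0.0668 0.1206] yaw 0.886 q7 0.78 F [ 0.   1.2 -1. ] w 0.500 gf 0
  turn z units -0.04 (other way 22.46) then shift units x 6.43 y 3.47 z 0.69 ; tilt [ 0.001  0.    -1.   ]
```

View pics/fork.png

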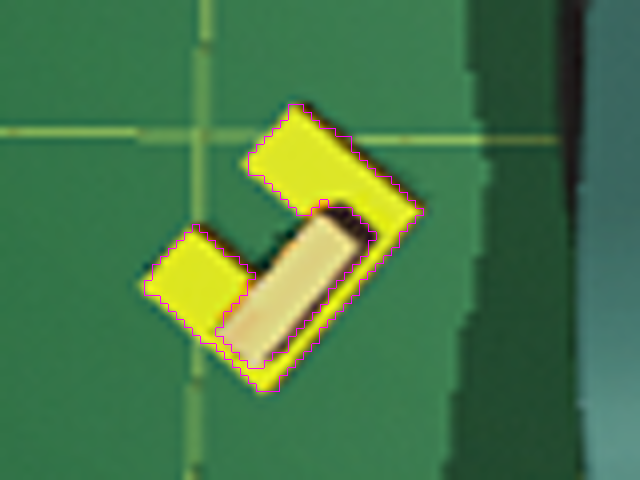

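The fork at its original spot is cleanly masked in the crop, so I trust the fit and go to grasp it.

play_rows(increments=[0.7, 0.4, 0, 0, 0, 0, 50, 0.85, 0.45, 0.1, 0, 0, 0, 50, 0.85, 0.45, 0.1, 0, 0, 0, 50, 0.85, 0.45, 0.1, 0, 0, 0, 50, 0.85, 0.45, 0.1, 0, 0, 0, 50, 0.85, 0.45, 0.1, 0, 0, 0, 50, 0.85, 0.45, 0.1, 0, 0, 0, 50, 0.63, 0.37, 0.1, 0, 0, 0, 50, 0, 0, 0, 0, 0, 0, 50, 0, 0, 0, 0, 0, 0, 50])

```text
time: 17.9
position: [0.4437, 0.2681, 0.0988]
ee_rot: [0.328, 0.945, -0.0, -0.0]
force: [0.2, -1.5, 0.0]
width: 0.503
grasp_force: 0.0
```

```bash
python3 - <<'E'
from fit import *
np.set_printoptions(precision=4,suppress=True)
plan(.446,.269,.02,-.68+np.pi/2)
f=ctrl.grab_frame("top")
for n,z in (("tee",.014),("ell",.014)): print(n,fit_gauge(f,n,place(n)[:2],z,[-.2,0]),place(n)[:2])
E
```

```text
t=17.9 pos [0.4437 0.2681 0.0988] yaw 0.903 q7 0.35 F [ 0.2 -1.5  0. ] w 0.503 gf 0
  turn z units 0.09 (other way -22.41) then shift units x -0.04 y 0.07 z 2.63 ; tilt [-0. -0. -1.]
tee (array([ 0.5192, -0.0589, -0.1096]), np.float64(0.20291095972061157), 365) (np.float64(0.5182993911628806), np.float64(-0.05672502707367115))
ell (array([ 0.5292,  0.0677, -0.1165]), np.float64(0.16420118510723114), 338) (np.float64(0.5302515765366039), np.float64(0.06721606887433212))
```

play_rows(increments=[0, 0, 0, 0, 0, 0.09, 50, -0.04, 0.07, 0.7, 0, 0, 0, 50, 0, 0, 0.9, 0, 0, 0, 50, 0, 0, 0.7, 0, 0, 0, 50, 0, 0, 0.33, 0, 0, 0, 50, 0, 0, 0, 0, 0, 0, 0, 0, 0, 0, 0, 0, 0, 0, 0, 0, 0, 0, 0, 0, 0, 0, 0, 0, 0, 0, 0, 0])

```text
time: 18.85
position: [0.4466, 0.2692, 0.0207]
ee_rot: [0.335, 0.942, 0.001, 0.0]
force: [-0.9, -1.5, 5.5]
width: 0.149
grasp_force: 59.8
```

play_rows(increments=[0, 0, -0.5, 0, 0, 0, 0, 0, 0, -0.9, 0, 0, 0, 0, 0, 0, -0.9, 0, 0, 0, 0, 0, 0, -0.5, 0, 0, 0, 0, 0, 0, 0, 0, 0, 0, 0])

```text
time: 19.35
position: [0.4471, 0.2697, 0.1062]
ee_rot: [0.335, 0.942, 0.002, 0.001]
force: [1.2, 0.5, -1.8]
width: 0.153
grasp_force: 58.9
```

```bash
python3 - <<'E'
from fit import *
np.set_printoptions(precision=4,suppress=True)
x,y,a=place("fork")
plan(x,y,.1,a+np.pi/2)
E
```

```text
t=19.4 pos [0.4471 0.2697 0.1062] yaw 0.888 q7 0.34 F [ 1.2  0.5 -1.8] w 0.153 gf 59
  turn z units -4.09 (other way 18.41) then shift units x -6.68 y -5.81 z 0.19 ; tilt [ 0.003  0.002 -1.   ]
```

play_rows(increments=[0, 0, 0, 0, 0, -1, 0, 0, 0, 0, 0, 0, -1, 0, 0, 0, 0, 0, 0, -1, 0, 0, 0, 0, 0, 0, -1, 0, -0.5, -0.5, 0, 0, 0, -0.09, 0, -0.8, -0.7, 0, 0, 0, 0, 0, -0.8, -0.7, 0, 0, 0, 0, 0, -0.8, -0.7, 0, 0, 0, 0, 0, -0.8, -0.7, 0, 0, 0, 0, 0, -0.8, -0.7, 0, 0, 0, 0, 0])

```text
time: 20.35
position: [0.5671, 0.1333, 0.1031]
ee_rot: [0.056, 0.998, -0.0, -0.0]
force: [-0.0, 0.9, -0.8]
width: 0.146
grasp_force: 58.8
```

play_rows(increments=[-0.8, -0.7, 0, 0, 0, 0, 0, -0.8, -0.7, 0, 0, 0, 0, 0, -0.6, -0.4, 0, 0, 0, 0, 0, 0, 0, 0, 0, 0, 0, 0, 0, 0, 0, 0, 0, 0, 0])

```text
time: 20.85
position: [0.6257, 0.0734, 0.1029]
ee_rot: [0.056, 0.998, -0.0, -0.001]
force: [-0.4, 0.2, -1.1]
width: 0.146
grasp_force: 58.8
```

```bash
python3 - <<'E'
from fit import *
np.set_printoptions(precision=4,suppress=True)
x,y,a=place("fork")
plan(x,y,.05,a+np.pi/2)
s=ctrl.state()
f=ctrl.grab_frame("scene")
print(fit_gauge(f,"fork",s["position"][:2],s["position"][2]-.02,[a-.1,a+.1]))
E
```

```text
t=20.9 pos [0.6257 0.0734 0.1029] yaw 1.459 q7 1.31 F [-0.4  0.2 -1.1] w 0.146 gf 59
  turn z units -0.00 (other way 22.50) then shift units x -0.03 y 0.02 z 1.76 ; tilt [-0.001 -0.    -1.   ]
(array([ 0.6214,  0.0813, -0.2264]), np.float64(3.6817128658294678), 54)
```

play_rows(increments=[-0.03, 0.02, 0.5, 0, 0, 0, 0, 0, 0, 0.7, 0, 0, 0, 0, 0, 0, 0.4, 0, 0, 0, 0, 0, 0, 0.2, 0, 0, 0, 0, 0, 0, 0.1, 0, 0, 0, 0, 0, 0, 0.1, 0, 0, 0, 0, 0, 0, 0, 0, 0, 0, 0])

```text
time: 21.6
position: [0.6273, 0.074, 0.0439]
ee_rot: [0.056, 0.998, -0.0, 0.0]
force: [-0.3, 0.5, -1.3]
width: 0.145
grasp_force: 58.9
```

play_rows(increments=[0, 0, 0.1, 0, 0, 0, 0, 0, 0, 0.1, 0, 0, 0, 0, 0, 0, 0, 0, 0, 0, 0])

```text
time: 21.9
position: [0.6273, 0.0738, 0.0377]
ee_rot: [0.056, 0.998, -0.0, 0.0]
force: [1.3, -0.0, -0.6]
width: 0.151
grasp_force: 58.9
```

play_rows(increments=[0, 0, 0.1, 0, 0, 0, 0, 0, 0, 0.06, 0, 0, 0, 0, 0, 0, 0, 0, 0, 0, 0])

```text
time: 22.2
position: [0.6275, 0.0739, 0.0346]
ee_rot: [0.056, 0.998, 0.0, 0.0]
force: [-10.5, -3.3, 30.5]
width: 0.146
grasp_force: 62.9
```

```bash
python3 - <<'E'
from fit import *
plan(.6293,-.2776,.12,.2218)
E
```

```text
t=22.2 pos [0.6275 0.0739 0.0346] yaw 1.459 q7 1.31 F [-10.5  -3.3  30.5] w 0.146 gf 63
  turn z units 8.86 (other way -13.64) then shift units x -11.44 y -2.52 z -2.84 ; tilt [ 0.001 -0.    -1.   ]
```

play_rows(increments=[0, 0, -0.05, 0, 0, 0, 0, 0, 0, 0, 0, 0, 0, 50, 0, 0, 0, 0, 0, 0, 50, 0, 0, 0, 0, 0, 0, 50, 0, 0, -0.3, 0, 0, 0, 50, 0, 0, -0.8, 0, 0, 0, 50, 0, 0, -0.9, 0, 0, -0.8, 50, 0, 0, -0.9, 0, 0, -0.8, 50, 0, 0, 0, 0, 0, -0.77, 0, 0, 0, 0, 0, 0, 0, 0])

```text
time: 23.2
position: [0.6276, 0.0739, 0.1228]
ee_rot: [-0.11, 0.994, 0.0, 0.001]
force: [0.3, -0.6, 0.7]
width: 0.167
grasp_force: 0.0
```

```bash
cat >> h.py <<'E'
MC=np.array([.5268,-.300]);MA=.2218
def mag(d,side=0): return MC+d*np.array([np.cos(MA),np.sin(MA)])+side*np.array([-np.sin(MA),np.cos(MA)])
E
python3 - <<'E'
from fit import *
x,y=mag(.136);plan(x,y,.12,MA+np.pi/2)
E
```

```text
t=23.2 pos [0.6276 0.0739 0.1228] yaw 1.792 q7 1.60 F [ 0.3 -0.6  0.7] w 0.167 gf 0
  turn z units -0.01 (other way 22.49) then shift units x 1.49 y -11.42 z 0.09 ; tilt [ 0.002  0.    -1.   ]
```

play_rows(increments=[0.1, -0.7, 0, 0, 0, 0, 0, 0.12, -0.9, 0, 0, 0, 0, 0, 0.12, -0.9, 0, 0, 0, 0, 0, 0.12, -0.9, 0, 0, 0, 0, 0, 0.12, -0.9, 0, 0, 0, 0, 0, 0.12, -0.9, 0, 0, 0, 0, 0, 0.12, -0.9, 0, 0, 0, 0, 0, 0.12, -0.9, 0, 0, 0, 0, 0, 0.12, -0.9, 0, 0, 0, 0, 0, 0.12, -0.9, 0, 0, 0, 0, 0])

```text
time: 24.2
position: [0.6497, -0.1924, 0.121]
ee_rot: [-0.108, 0.994, 0.0, -0.001]
force: [-0.2, -0.3, 0.3]
width: -0.001
grasp_force: 0.0
```

play_rows(increments=[0.12, -0.9, 0, 0, 0, 0, 0, 0.12, -0.9, 0, 0, 0, 0, 0, 0.12, -0.7, 0, 0, 0, 0, 0, 0, 0, 0.4, 0, 0, 0, 0, 0, 0, 0.8, 0, 0, 0, 0, 0, 0, 0.8, 0, 0, 0, 0, 0, 0, 0.8, 0, 0, 0, 0, 0, 0, 0.2, 0, 0, 0, 0, 0, 0, 0, 0, 0, 0, 0])

```text
time: 25.1
position: [0.6553, -0.2661, 0.0305]
ee_rot: [-0.109, 0.994, 0.001, -0.001]
force: [-0.3, -0.2, 0.4]
width: 0.0
grasp_force: 0.0
```

```bash
python3 - <<'E'
from fit import *
x,y=mag(.106);plan(x,y,.03,MA+np.pi/2)
f=ctrl.grab_frame("top")
cv2.imwrite("pics/p1.png",cv2.resize(f["frame"][200:320,430:560,::-1],(650,600),interpolation=cv2.INTER_CUBIC))
print([(n,fit_gauge(f,n,place(n)[:2],.014,[-.2,0]),place(n)[:2]) for n in ("fork","ell","tee")])
E
```

```text
t=25.1 pos [ 0.6553 -0.2661  0.0305] yaw 1.790 q7 2.13 F [-0.3 -0.2  0.4] w 0.000 gf 0
  turn z units -0.02 (other way 22.48) then shift units x 0.89 y -0.16 z 0.02 ; tilt [-0.002  0.001 -1.   ]
[('fork', (array([ 0.62713619,  0.07443331, -0.11691361]), np.float64(0.16202445328235626), 368), (np.float64(0.6266136165801521), np.float64(0.07396938203496863))), ('ell', (array([ 0.52946552,  0.06769024, -0.11539689]), np.float64(0.16679105162620544), 335), (np.float64(0.5302515765366039), np.float64(0.06721606887433212))), ('tee', (array([ 0.51931948, -0.05878269, -0.11300475]), np.float64(0.27989915013313293), 347), (np.float64(0.5182993911628806), np.float64(-0.05672502707367115)))]
```

View pics/p1.png

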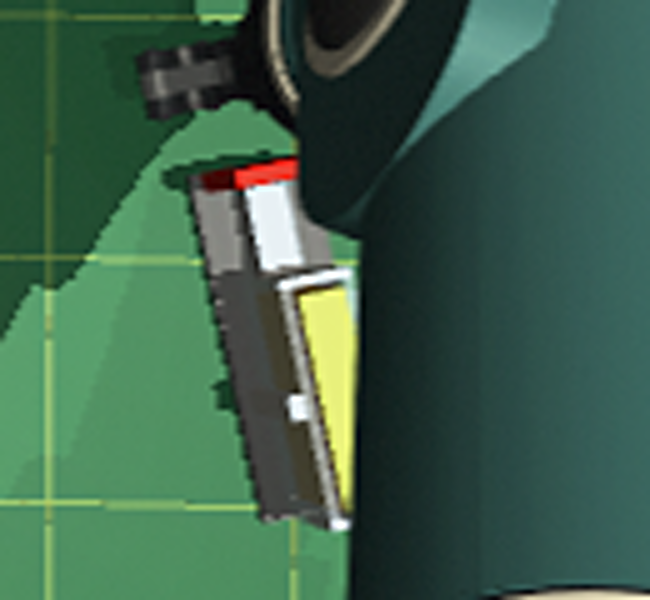

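The view shows the plunger plate (265,170) clear and the fingers standing off beyond it, so I push now.

play_rows(increments=[0.4, -0.16, 0, 0, 0, 0, 0, 0.4, 0, 0, 0, 0, 0, 0, 0.3, 0, 0, 0, 0, 0, 0, 0.3, 0, 0, 0, 0, 0, 0, 0.3, 0, 0, 0, 0, 0, 0, 0.2, 0, 0, 0, 0, 0, 0, 0, 0, 0, 0, 0, 0, 0])

```text
time: 25.85
position: [0.6015, -0.2846, 0.0328]
ee_rot: [-0.109, 0.994, -0.001, 0.002]
force: [8.2, -0.7, -1.2]
width: -0.001
grasp_force: 3.8
```

```bash
python3 - <<'E'
from fit import *
x,y=mag(.070);plan(x,y,.03,MA+np.pi/2)
E
```

```text
t=25.9 pos [ 0.6015 -0.2846  0.0328] yaw 1.789 q7 2.19 F [ 8.2 -0.7 -1.2] w -0.001 gf 4
  turn z units -0.02 (other way 22.48) then shift units x 0.21 y 0.05 z 0.09 ; tilt [ 0.003 -0.001 -1.   ]
```

play_rows(increments=[0.15, 0, 0, 0, 0, 0, 0, 0.1, 0, 0, 0, 0, 0, 0, 0.05, 0, 0, 0, 0, 0, 0, 0, 0, 0, 0, 0, 0, 0])

```text
time: 26.25
position: [0.5955, -0.2855, 0.0332]
ee_rot: [-0.11, 0.994, -0.001, 0.004]
force: [20.4, 0.3, -5.9]
width: 0.002
grasp_force: 10.2
```

play_rows(increments=[0.05, 0, 0, 0, 0, 0, 0, 0, 0, 0, 0, 0, 0, 0, 0, 0, 0, 0, 0, 0, 0])

```text
time: 26.55
position: [0.5954, -0.2854, 0.0334]
ee_rot: [-0.11, 0.994, -0.001, 0.005]
force: [28.7, 1.2, -9.6]
width: -0.0
grasp_force: 13.9
```

play_rows(increments=[-0.3, 0, 0, 0, 0, 0, 0, -0.5, 0, 0, 0, 0, 0, 0, -0.8, 0, 0, 0, 0, 0, 0, -0.8, 0, 0, 0, 0, 0, 0, 0, 0, -0.9, 0, 0, 0, 35, 0, 0, -0.9, 0, 0, 0, 35, 0, 0, -0.9, 0, 0, 0, 35, 0, 0, 0, 0, 0, 0, 35])

```text
time: 27.35
position: [0.6623, -0.2718, 0.1171]
ee_rot: [-0.109, 0.994, -0.001, 0.003]
force: [0.6, 0.6, 0.7]
width: 0.356
grasp_force: 0.0
```

```bash
python3 - <<'E'
from fit import *
x,y=mag(-.0495-.0145);plan(x,y,.12,MA+np.pi/2)
f=ctrl.grab_frame("scene")
cv2.imwrite("pics/p2.png",cv2.resize(f["frame"][250:400,90:290,::-1],(800,600),interpolation=cv2.INTER_CUBIC))
E
```

```text
t=27.4 pos [ 0.6623 -0.2718  0.1171] yaw 1.789 q7 2.14 F [0.6 0.6 0.7] w 0.356 gf 0
  turn z units -0.02 (other way 22.48) then shift units x 6.75 y 0.08 z -0.13 ; tilt [ 0.005 -0.002 -1.   ]
```

View pics/p2.png

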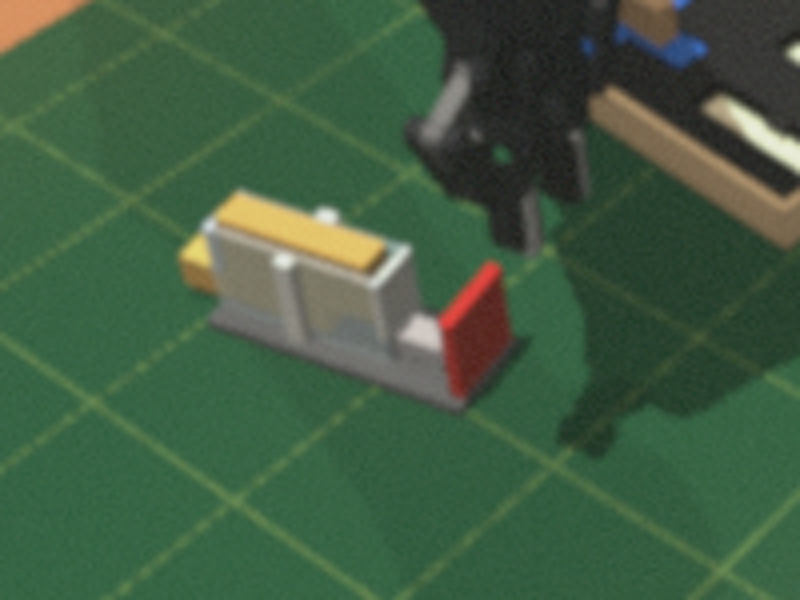

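The bar sticks out at (197,262) and the plunger has sprung back. I cross over and grip it.

play_rows(increments=[0.6, 0, 0, 0, 0, 0, 35, 0.8, 0, 0, 0, 0, 0, 35, 0.9, 0, 0, 0, 0, 0, 35, 0.9, 0, 0, 0, 0, 0, 35, 0.9, 0, 0, 0, 0, 0, 35, 0.9, 0, 0, 0, 0, 0, 35, 0.9, 0, 0, 0, 0, 0, 35, 0.8, 0.08, 0, 0, 0, 0, 35, 0.1, 0, 0, 0, 0, 0, 35, 0, 0, 0, 0, 0, 0, 35])

```text
time: 28.4
position: [0.4608, -0.3128, 0.1124]
ee_rot: [-0.109, 0.994, 0.0, -0.0]
force: [0.6, 0.1, 0.1]
width: 0.347
grasp_force: 0.0
```

```bash
python3 - <<'E'
from fit import *
x,y=mag(-.0495-.0145);plan(x,y,.008,MA+np.pi/2)
E
```

```text
t=28.4 pos [ 0.4608 -0.3128  0.1124] yaw 1.789 q7 2.34 F [0.6 0.1 0.1] w 0.347 gf 0
  turn z units -0.03 (other way 22.47) then shift units x -0.11 y -0.07 z 3.48 ; tilt [-0.  0. -1.]
```

play_rows(increments=[-0.11, -0.07, 0.4, 0, 0, 0, 35, 0, 0, 0.9, 0, 0, 0, 35, 0, 0, 0.9, 0, 0, 0, 35, 0, 0, 0.7, 0, 0, 0, 35, 0, 0, 0.4, 0, 0, 0, 35, 0, 0, 0.15, 0, 0, 0, 35, 0, 0, 0, 0, 0, 0, 0, 0, 0, 0, 0, 0, 0, 0, 0, 0, 0, 0, 0, 0, 0, 0, 0, 0, 0, 0, 0, 0])

```text
time: 29.4
position: [0.4655, -0.3142, 0.0096]
ee_rot: [-0.109, 0.994, -0.0, 0.0]
force: [0.3, 0.6, -3.5]
width: 0.195
grasp_force: 61.7
```

play_rows(increments=[0.2, 0, 0, 0, 0, 0, 0, 0.3, 0, 0, 0, 0, 0, 0, 0.3, 0, 0, 0, 0, 0, 0, 0.4, 0, 0, 0, 0, 0, 0, 0.4, 0, 0, 0, 0, 0, 0, 0.4, 0, 0, 0, 0, 0, 0, 0.4, 0, 0, 0, 0, 0, 0, 0.4, 0, 0, 0, 0, 0, 0, 0, 0, 0, 0, 0, 0, 0, 0, 0, 0, 0, 0, 0, 0])

```text
time: 30.4
position: [0.3834, -0.3325, 0.0092]
ee_rot: [-0.109, 0.994, -0.0, 0.0]
force: [-0.6, -1.1, -1.1]
width: 0.192
grasp_force: 62.0
```

```bash
python3 - <<'E'
from fit import *
x,y=mag(-.0495-.0145);plan(x,y,.008,MA+np.pi/2)
f=ctrl.grab_frame("scene")
cv2.imwrite("pics/p3.png",cv2.resize(f["frame"][230:380,60:260,::-1],(800,600),interpolation=cv2.INTER_CUBIC))
E
```

```text
t=30.4 pos [ 0.3834 -0.3325  0.0092] yaw 1.790 q7 2.45 F [-0.6 -1.1 -1.1] w 0.192 gf 62
  turn z units -0.02 (other way 22.48) then shift units x -2.77 y 0.00 z 0.04 ; tilt [ 0. -0. -1.]
```

View pics/p3.png

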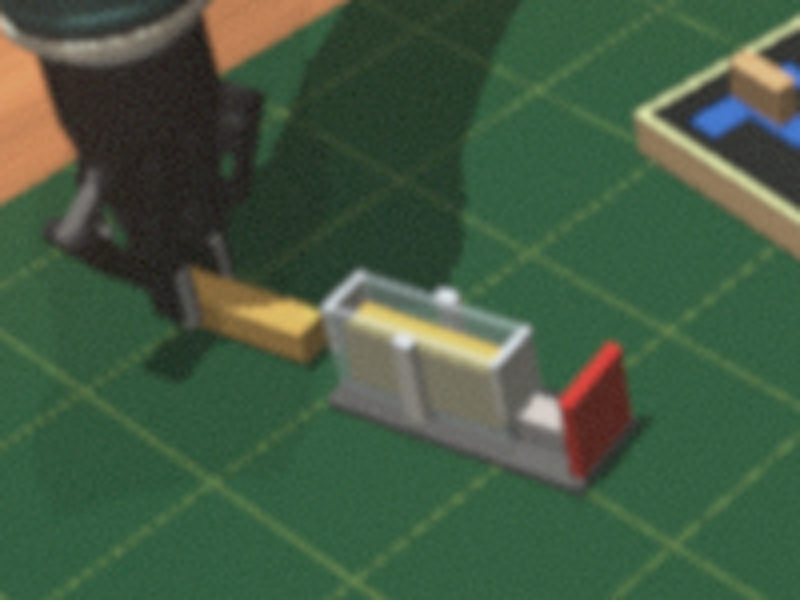

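Bar 0 is drawn clear at about (255,310) and the stack has dropped. Next I set it down and regrip at its middle.

play_rows(increments=[0, 0, 0.1, 0, 0, 0, 0, 0, 0, 0.08, 0, 0, 0, 0, 0, 0, 0, 0, 0, 0, 40, 0, 0, 0, 0, 0, 0, 40, 0, 0, -0.5, 0, 0, 0, 40, 0, 0, -0.9, 0, 0, 0, 40, 0, 0, -0.9, 0, 0, 0, 40, 0, 0, -0.9, 0, 0, 0, 40, 0, 0, 0, 0, 0, 0, 40])

```text
time: 31.35
position: [0.3847, -0.3334, 0.1029]
ee_rot: [-0.109, 0.994, -0.002, 0.002]
force: [0.7, -0.5, -1.3]
width: 0.4
grasp_force: 0.0
```

```bash
cat >> fit.py <<'E'
def fit_bar(f,xy,z0,yaw,r=45,zs=.018):
    hsv=cv2.cvtColor(f["frame"],cv2.COLOR_RGB2HSV);h,s,v=[hsv[...,i].astype(int) for i in range(3)]
    m=(h>16)&(h<36)&(s>70)&(v>70)
    u0,v0=proj(f,np.array([[xy[0],xy[1],z0+.01]]))[0];vv,uu=np.mgrid[:480,:640]
    m&=np.hypot(uu-u0,vv-v0)<r
    n,l,st,_=cv2.connectedComponentsWithStats(m.astype(np.uint8))
    if n<2: return None
    m=l==1+st[1:,4].argmax()
    return optim([(f,m)],lambda f,i,q,o:box(f,i,q,(-42.5,42.5,-9,9),z0,z0+zs,o),[xy[0],xy[1],[yaw]])+(int(m.sum()),)
E
python3 - <<'E'
from fit import *
np.set_printoptions(precision=4,suppress=True)
x,y=mag(-.115);print(x,y)
for c in("scene","top"):
    f=ctrl.grab_frame(c);print(fit_bar(f,(x,y),0,MA,r=28))
plan(x,y,.008,MA+np.pi/2)
E
```

```text
0.4146171486442102 -0.3252983766610578
(array([ 0.4131, -0.3255,  0.2074]), np.float64(0.08945862948894501), 568)
(array([ 0.4134, -0.3265,  0.2582]), np.float64(0.30334988236427307), 403)
t=31.4 pos [ 0.3835 -0.3324  0.1   ] yaw 1.790 q7 2.45 F [ 0.   0.3 -0.4] w 0.400 gf 0
  turn z units -0.02 (other way 22.48) then shift units x -1.06 y 0.01 z 3.07 ; tilt [ 0.001 -0.001 -1.   ]
```

play_rows(increments=[-0.6, 0, 0, 0, 0, 0, 40, -0.42, 0, 0.4, 0, 0, 0, 40, 0, 0, 0.9, 0, 0, 0, 40, 0, 0, 0.8, 0, 0, 0, 40, 0, 0, 0.6, 0, 0, 0, 40, 0, 0, 0.3, 0, 0, 0, 40, 0, 0, 0.08, 0, 0, 0, 0, 0, 0, 0, 0, 0, 0, 0, 0, 0, 0, 0, 0, 0, 0, 0, 0, 0, 0, 0, 0, 0])

```text
time: 32.45
position: [0.4135, -0.3259, 0.0079]
ee_rot: [-0.109, 0.994, -0.0, 0.0]
force: [0.5, -0.2, -1.2]
width: 0.184
grasp_force: 60.5
```

play_rows(increments=[0, 0, 0, 0, 0, 0, 0, 0, 0, -0.5, 0, 0, 0, 0, 0, 0, -0.9, 0, 0, 0, 0, 0, 0, -0.9, 0, 0, 0, 0, 0, 0, -0.8, 0, 0, 0, 0, 0, 0, 0, 0, 0, 0, 0])

```text
time: 33.05
position: [0.4145, -0.3267, 0.1043]
ee_rot: [-0.109, 0.994, -0.002, 0.002]
force: [0.6, 0.5, -2.2]
width: 0.191
grasp_force: 60.7
```

```bash
python3 - <<'E'
from fit import *
np.set_printoptions(precision=4,suppress=True)
x,y,a=place("bar_a")
print(x,y);plan(x,y,.1,a+np.pi/2)
s=ctrl.state();f=ctrl.grab_frame("scene");print(fit_bar(f,s["position"][:2],s["position"][2]-.0085,MA,r=28))
E
```

```text
0.6239968179747368 -0.08322604526830472
t=33.0 pos [ 0.4145 -0.3267  0.1043] yaw 1.790 q7 2.40 F [ 0.6  0.5 -2.2] w 0.191 gf 61
  turn z units 2.37 (other way -20.13) then shift units x -6.03 y 8.85 z 0.13 ; tilt [ 0.005 -0.003 -1.   ]
(array([ 0.4122, -0.3258,  0.251 ]), np.float64(0.6582531929016113), 312)
```

play_rows(increments=[0, 0, 0, 0, 0, 0.79, 0, 0, 0, 0, 0, 0, 0.79, 0, 0, 0, 0, 0, 0, 0.79, 0, -0.4, 0.6, 0, 0, 0, 0, 0, -0.6, 0.9, 0, 0, 0, 0, 0, -0.6, 0.9, 0, 0, 0, 0, 0, -0.6, 0.9, 0, 0, 0, 0, 0, -0.6, 0.9, 0, 0, 0, 0, 0, -0.6, 0.9, 0, 0, 0, 0, 0, -0.6, 0.9, 0, 0, 0, 0, 0])

```text
time: 34.1
position: [0.5527, -0.1589, 0.0997]
ee_rot: [0.056, 0.998, 0.0, -0.001]
force: [0.9, -1.2, -0.9]
width: 0.189
grasp_force: 60.6
```

play_rows(increments=[-0.6, 0.9, 0, 0, 0, 0, 0, -0.6, 0.9, 0, 0, 0, 0, 0, -0.6, 0.9, 0, 0, 0, 0, 0, -0.3, 0.2, 0, 0, 0, 0, 0, 0, 0, 0, 0, 0, 0, 0, 0, 0, 0, 0, 0, 0, 0])

```text
time: 34.7
position: [0.6239, -0.0817, 0.0997]
ee_rot: [0.056, 0.998, -0.0, -0.001]
force: [-0.3, -0.5, -1.6]
width: 0.188
grasp_force: 60.6
```

```bash
python3 - <<'E'
from fit import *
np.set_printoptions(precision=4,suppress=True)
x,y,a=place("bar_a")
plan(x,y,.045,a+np.pi/2)
s=ctrl.state();f=ctrl.grab_frame("scene");print(fit_bar(f,s["position"][:2],s["position"][2]-.0085,a,r=30))
E
```

```text
t=34.7 pos [ 0.6239 -0.0817  0.0997] yaw 1.458 q7 1.55 F [-0.3 -0.5 -1.6] w 0.188 gf 61
  turn z units -0.00 (other way 22.50) then shift units x -0.01 y -0.05 z 1.82 ; tilt [-0.001 -0.001 -1.   ]
(array([ 0.6276, -0.0804, -0.1583]), np.float64(0.7772108912467957), 294)
```

play_rows(increments=[0, -0.05, 0.5, 0, 0, 0, 0, 0, 0, 0.7, 0, 0, 0, 0, 0, 0, 0.5, 0, 0, 0, 0, 0, 0, 0.3, 0, 0, 0, 0, 0, 0, 0.1, 0, 0, 0, 0, 0, 0, 0, 0, 0, 0, 0])

```text
time: 35.35
position: [0.6245, -0.0823, 0.037]
ee_rot: [0.056, 0.998, -0.0, -0.0]
force: [-0.2, -0.3, -1.5]
width: 0.193
grasp_force: 60.6
```

play_rows(increments=[0, 0, 0.1, 0, 0, 0, 0, 0, 0, 0.1, 0, 0, 0, 0, 0, 0, 0, 0, 0, 0, 0])

```text
time: 35.65
position: [0.6246, -0.0822, 0.0311]
ee_rot: [0.056, 0.998, -0.0, -0.0]
force: [0.0, 0.6, -2.3]
width: 0.189
grasp_force: 60.6
```

```bash
python3 - <<'E'
from fit import *
x,y,a=place("bar_a")
plan(x,y,.027,a+np.pi/2)
f=ctrl.grab_frame("scene")
cv2.imwrite("pics/p4.png",cv2.resize(f["frame"][210:330,200:360,::-1],(800,600),interpolation=cv2.INTER_CUBIC))
E
```

```text
t=35.6 pos [ 0.6246 -0.0822  0.0311] yaw 1.459 q7 1.55 F [ 0.   0.6 -2.3] w 0.189 gf 61
  turn z units 0.00 (other way -22.50) then shift units x 0.01 y -0.04 z 0.14 ; tilt [-0. -0. -1.]
```

View pics/p4.png

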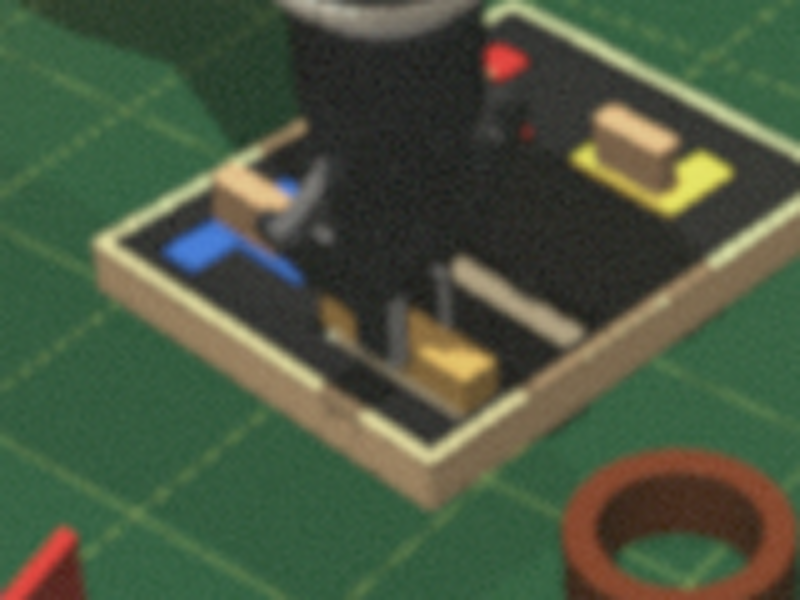

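The bar lies in cutout A with no force, and a thin floor strip shows on its −y side at (390,370). I nudge it −y, lower, release and press.

play_rows(increments=[0, -0.04, 0.05, 0, 0, 0, 0, 0, 0, 0.04, 0, 0, 0, 0, 0, 0, 0, 0, 0, 0, 0])

```text
time: 36.0
position: [0.6244, -0.0834, 0.0284]
ee_rot: [0.056, 0.998, -0.0, -0.0]
force: [0.1, -0.6, -1.2]
width: 0.192
grasp_force: 60.6
```

play_rows(increments=[0, 0, 0, 0, 0, 0, 35, 0, 0, 0, 0, 0, 0, 35, 0, 0, -0.5, 0, 0, 0, 35, 0, 0, -0.9, 0, 0, 0, 35, 0, 0, 0, 0, 0, 0, 0, 0, 0, 0, 0, 0, 0, 0, 0, 0, 0, 0, 0, 0, 0])

```text
time: 36.7
position: [0.6243, -0.0833, 0.0705]
ee_rot: [0.056, 0.998, -0.0, -0.0]
force: [-0.8, 0.2, -0.1]
width: -0.001
grasp_force: 0.0
```

```bash
python3 - <<'E'
from fit import *
np.set_printoptions(precision=4,suppress=True)
x,y,a=place("bar_a")
plan(x,y,.042,a+np.pi/2)
s=ctrl.state();f=ctrl.grab_frame("scene");print([fit_bar(f,(x,y),z,a,r=30) for z in (.014,.018,.022)])
E
```

```text
t=36.7 pos [ 0.6243 -0.0833  0.0705] yaw 1.459 q7 1.55 F [-0.8  0.2 -0.1] w -0.001 gf 0
  turn z units 0.00 (other way -22.50) then shift units x 0.01 y 0.00 z 0.95 ; tilt [-0. -0. -1.]
[(array([ 0.6199, -0.0789, -0.1032]), np.float64(0.6036830544471741), 1120), (array([ 0.6231, -0.0823, -0.0983]), np.float64(0.5917699933052063), 1089), (array([ 0.6264, -0.0859, -0.1071]), np.float64(0.573912501335144), 1046)]
```

play_rows(increments=[0, 0, 0.5, 0, 0, 0, 0, 0, 0, 0.3, 0, 0, 0, 0, 0, 0, 0.1, 0, 0, 0, 0, 0, 0, 0.1, 0, 0, 0, 0, 0, 0, 0.1, 0, 0, 0, 0, 0, 0, 0, 0, 0, 0, 0])

```text
time: 37.35
position: [0.6244, -0.0834, 0.0372]
ee_rot: [0.056, 0.998, -0.0, -0.0]
force: [-0.1, -0.5, -0.1]
width: -0.002
grasp_force: 0.0
```

play_rows(increments=[0, 0, 0.1, 0, 0, 0, 0, 0, 0, 0.1, 0, 0, 0, 0, 0, 0, 0, 0, 0, 0, 0])

```text
time: 37.65
position: [0.6248, -0.0832, 0.0321]
ee_rot: [0.056, 0.998, 0.0, 0.0]
force: [-3.2, 1.8, 11.2]
width: 0.005
grasp_force: 5.3
```

play_rows(increments=[0, 0, 0.06, 0, 0, 0, 0, 0, 0, 0, 0, 0, 0, 0])

```text
time: 37.85
position: [0.6249, -0.0832, 0.0319]
ee_rot: [0.056, 0.998, 0.0, 0.0]
force: [-15.5, 3.4, 39.7]
width: -0.0
grasp_force: 19.6
```

play_rows(increments=[0, 0, -0.4, 0, 0, 0, 0, 0, 0, -0.8, 0, 0, -0.8, 0, 0, 0, -0.9, 0, 0, -0.8, 0, 0, 0, -0.9, 0, 0, -0.78, 0, 0, 0, 0, 0, 0, 0, 0])

```text
time: 38.35
position: [0.6263, -0.0838, 0.1235]
ee_rot: [-0.112, 0.994, -0.001, 0.003]
force: [0.8, -0.3, -0.4]
width: 0.0
grasp_force: 0.0
```

```bash
python3 - <<'E'
from fit import *
x,y=mag(.136);plan(x,y,.12,MA+np.pi/2)
E
```

```text
t=38.4 pos [ 0.6263 -0.0838  0.1235] yaw 1.795 q7 1.84 F [ 0.8 -0.3 -0.4] w 0.000 gf 0
  turn z units 0.02 (other way -22.48) then shift units x 0.29 y -6.30 z 0.13 ; tilt [ 0.005 -0.001 -1.   ]
```

Bar 0 is seated (stiff at z = 0.032). Now back to the plunger for the second bar.

play_rows(increments=[0, -0.7, 0, 0, 0, 0, 0, 0.04, -0.9, 0, 0, 0, 0, 0, 0.04, -0.9, 0, 0, 0, 0, 0, 0.04, -0.9, 0, 0, 0, 0, 0, 0.04, -0.9, 0, 0, 0, 0, 0, 0.04, -0.9, 0, 0, 0, 0, 0, 0.04, -0.9, 0, 0, 0, 0, 0, 0.04, -0.2, 0, 0, 0, 0, 0, 0, 0, 0.7, 0, 0, 0, 0, 0, 0, 0.8, 0, 0, 0, 0])

```text
time: 39.35
position: [0.658, -0.2697, 0.0745]
ee_rot: [-0.11, 0.994, -0.0, 0.001]
force: [0.7, 0.5, -0.3]
width: 0.0
grasp_force: 0.0
```

play_rows(increments=[0, 0, 0.8, 0, 0, 0, 0, 0, 0, 0.6, 0, 0, 0, 0, 0, 0, 0.1, 0, 0, 0, 0, 0, 0, 0, 0, 0, 0, 0])

```text
time: 39.75
position: [0.6576, -0.2694, 0.0296]
ee_rot: [-0.11, 0.994, 0.0, -0.0]
force: [-1.4, 0.2, -0.2]
width: 0.001
grasp_force: 0.0
```

```bash
python3 - <<'E'
from fit import *
np.set_printoptions(precision=4,suppress=True)
x,y=mag(.106);plan(x,y,.03,MA+np.pi/2)
f=ctrl.grab_frame("top")
x,y,a=place("bar_a");print(x,y,fit_bar(f,(x,y),.014,a,r=24))
E
```

```text
t=39.8 pos [ 0.6576 -0.2694  0.0296] yaw 1.791 q7 2.11 F [-1.4  0.2 -0.2] w 0.001 gf 0
  turn z units -0.01 (other way 22.49) then shift units x 0.94 y -0.04 z -0.01 ; tilt [-0.  0. -1.]
0.6239968179747368 -0.08322604526830472 (array([ 0.6256, -0.0843, -0.1175]), np.float64(0.10433883965015411), 484)
```

play_rows(increments=[0.45, -0.04, 0, 0, 0, 0, 0, 0.4, 0, 0, 0, 0, 0, 0, 0.3, 0, 0, 0, 0, 0, 0, 0.3, 0, 0, 0, 0, 0, 0, 0.3, 0, 0, 0, 0, 0, 0, 0.25, 0, 0, 0, 0, 0, 0, 0.15, 0, 0, 0, 0, 0, 0, 0.1, 0, 0, 0, 0, 0, 0, 0, 0, 0, 0, 0, 0, 0])

```text
time: 40.7
position: [0.5955, -0.285, 0.0314]
ee_rot: [-0.111, 0.994, -0.001, 0.004]
force: [20.2, 0.9, -4.6]
width: 0.002
grasp_force: 9.6
```

play_rows(increments=[0.06, 0, 0, 0, 0, 0, 0, 0, 0, 0, 0, 0, 0, 0, 0, 0, 0, 0, 0, 0, 0, 0, 0, 0, 0, 0, 0, 0])

```text
time: 41.1
position: [0.5953, -0.2849, 0.0317]
ee_rot: [-0.111, 0.994, -0.001, 0.005]
force: [28.8, 1.0, -9.1]
width: -0.003
grasp_force: 14.0
```

Same stop as before. I retract and cross to the exit.

play_rows(increments=[-0.3, 0, 0, 0, 0, 0, 0, -0.5, 0, 0, 0, 0, 0, 0, -0.8, 0, 0, 0, 0, 0, 0, -0.8, 0, 0, 0, 0, 0, 0, 0, 0, -0.9, 0, 0, 0, 35, 0, 0, -0.9, 0, 0, 0, 35, 0, 0, -0.9, 0, 0, 0, 35, 0, 0, -0.1, 0, 0, 0, 35])

```text
time: 41.9
position: [0.6619, -0.2711, 0.118]
ee_rot: [-0.11, 0.994, -0.001, 0.002]
force: [0.3, -0.4, 0.5]
width: 0.353
grasp_force: 0.0
```

play_rows(increments=[0.6, 0, 0, 0, 0, 0, 35, 0.8, 0, 0, 0, 0, 0, 35, 0.9, 0, 0, 0, 0, 0, 35, 0.9, 0, 0, 0, 0, 0, 35, 0.9, 0, 0, 0, 0, 0, 35, 0.9, 0, 0, 0, 0, 0, 35, 0.9, 0, 0, 0, 0, 0, 35, 0.7, 0, 0, 0, 0, 0, 35, 0, 0, 0, 0, 0, 0, 35, 0, 0, 0, 0, 0, 0, 35])

```text
time: 42.9
position: [0.4673, -0.3137, 0.114]
ee_rot: [-0.11, 0.994, -0.0, 0.0]
force: [0.6, 0.1, 0.8]
width: 0.35
grasp_force: 0.0
```

```bash
python3 - <<'E'
from fit import *
x,y=mag(-.0495-.0145);plan(x,y,.008,MA+np.pi/2)
E
```

```text
t=42.9 pos [ 0.4673 -0.3137  0.114 ] yaw 1.791 q7 2.31 F [0.6 0.1 0.8] w 0.350 gf 0
  turn z units -0.01 (other way 22.49) then shift units x 0.10 y 0.01 z 3.53 ; tilt [ 0.001 -0.    -1.   ]
```

play_rows(increments=[0.1, 0.01, 0.43, 0, 0, 0, 35, 0, 0, 0.9, 0, 0, 0, 35, 0, 0, 0.9, 0, 0, 0, 35, 0, 0, 0.7, 0, 0, 0, 35, 0, 0, 0.4, 0, 0, 0, 35, 0, 0, 0.15, 0, 0, 0, 35, 0, 0, 0, 0, 0, 0, 0, 0, 0, 0, 0, 0, 0, 0, 0, 0, 0, 0, 0, 0, 0, 0, 0, 0, 0, 0, 0, 0])

```text
time: 43.9
position: [0.4646, -0.3141, 0.01]
ee_rot: [-0.11, 0.994, -0.0, 0.0]
force: [0.6, -0.2, -1.8]
width: 0.19
grasp_force: 62.2
```

play_rows(increments=[0.2, 0, 0, 0, 0, 0, 0, 0.3, 0, 0, 0, 0, 0, 0, 0.3, 0, 0, 0, 0, 0, 0, 0.4, 0, 0, 0, 0, 0, 0, 0.4, 0, 0, 0, 0, 0, 0, 0.4, 0, 0, 0, 0, 0, 0, 0.4, 0, 0, 0, 0, 0, 0, 0.4, 0, 0, 0, 0, 0, 0, 0, 0, 0, 0, 0, 0, 0, 0, 0, 0, 0, 0, 0, 0])

```text
time: 44.9
position: [0.3825, -0.3324, 0.0095]
ee_rot: [-0.11, 0.994, -0.0, 0.0]
force: [0.4, 1.0, -0.8]
width: 0.191
grasp_force: 62.4
```

play_rows(increments=[0, 0, 0.1, 0, 0, 0, 0, 0, 0, 0.08, 0, 0, 0, 0, 0, 0, 0, 0, 0, 0, 40, 0, 0, 0, 0, 0, 0, 40, 0, 0, -0.5, 0, 0, 0, 40, 0, 0, -0.9, 0, 0, 0, 40, 0, 0, -0.9, 0, 0, 0, 40, 0, 0, -0.9, 0, 0, 0, 40, 0, 0, 0, 0, 0, 0, 40])

```text
time: 45.8
position: [0.3838, -0.3334, 0.1031]
ee_rot: [-0.11, 0.994, -0.002, 0.002]
force: [0.0, -0.4, -0.3]
width: 0.4
grasp_force: 0.0
```

```bash
python3 - <<'E'
from fit import *
np.set_printoptions(precision=4,suppress=True)
x,y=mag(-.115);print(x,y)
f=ctrl.grab_frame("scene");print(fit_bar(f,(x,y),0,MA,r=28))
cv2.imwrite("pics/p5.png",cv2.resize(f["frame"][230:380,60:260,::-1],(800,600),interpolation=cv2.INTER_CUBIC))
plan(x,y,.008,MA+np.pi/2)
E
```

```text
0.4146171486442102 -0.3252983766610578
(array([ 0.4138, -0.3252,  0.2128]), np.float64(0.08758880943059921), 563)
t=45.9 pos [ 0.3832 -0.3329  0.1015] yaw 1.791 q7 2.43 F [-0.6  0.  -0.4] w 0.402 gf 0
  turn z units -0.01 (other way 22.49) then shift units x -1.07 y 0.02 z 3.12 ; tilt [ 0.003 -0.002 -1.   ]
```

View pics/p5.png

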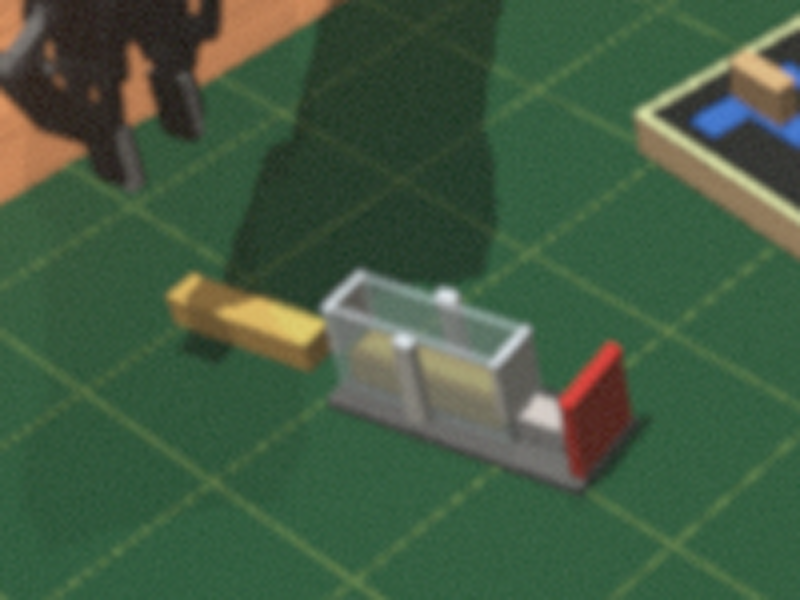

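Bar 1 is clear at (250,320), with the third bar low in the chamber. I regrip bar 1 at its middle.

play_rows(increments=[-0.6, 0, 0, 0, 0, 0, 40, -0.44, 0, 0.4, 0, 0, 0, 40, 0, 0, 0.9, 0, 0, 0, 40, 0, 0, 0.8, 0, 0, 0, 40, 0, 0, 0.6, 0, 0, 0, 40, 0, 0, 0.32, 0, 0, 0, 40, 0, 0, 0.09, 0, 0, 0, 0, 0, 0, 0, 0, 0, 0, 0, 0, 0, 0, 0, 0, 0, 0, 0, 0, 0, 0, 0, 0, 0])

```text
time: 46.85
position: [0.4132, -0.3257, 0.0073]
ee_rot: [-0.11, 0.994, -0.0, 0.0]
force: [-0.6, 0.5, -0.8]
width: 0.191
grasp_force: 60.4
```

play_rows(increments=[0, 0, 0, 0, 0, 0, 0, 0, 0, -0.5, 0, 0, 0, 0, 0, 0, -0.9, 0, 0, 0, 0, 0, 0, -0.9, 0, 0, 0, 0, 0, 0, -0.8, 0, 0, 0, 0, 0, 0, 0, 0, 0, 0.79, 0, 0, 0, 0, 0, 0, 0.79, 0, 0, 0, 0, 0, 0, 0.79, 0])

```text
time: 47.65
position: [0.413, -0.3256, 0.1012]
ee_rot: [0.057, 0.998, -0.0, 0.001]
force: [-0.0, -0.0, -1.5]
width: 0.188
grasp_force: 60.5
```

```bash
python3 - <<'E'
from fit import *
x,y,a=place("bar_b")
print(x,y);plan(x,y,.1,a+np.pi/2)
E
```

```text
0.6309946140263217 -0.021119033985999226
t=47.6 pos [ 0.413  -0.3256  0.1012] yaw 1.456 q7 2.08 F [-0.  -0.  -1.5] w 0.188 gf 61
  turn z units -0.02 (other way 22.48) then shift units x -6.08 y 10.90 z 0.04 ; tilt [ 0.001 -0.001 -1.   ]
```

play_rows(increments=[-0.4, 0.7, 0, 0, 0, 0, 0, -0.5, 0.9, 0, 0, 0, 0, 0, -0.5, 0.9, 0, 0, 0, 0, 0, -0.5, 0.9, 0, 0, 0, 0, 0, -0.5, 0.9, 0, 0, 0, 0, 0, -0.5, 0.9, 0, 0, 0, 0, 0, -0.5, 0.9, 0, 0, 0, 0, 0, -0.5, 0.9, 0, 0, 0, 0, 0, -0.5, 0.9, 0, 0, 0, 0, 0, -0.5, 0.9, 0, 0, 0, 0, 0])

```text
time: 48.65
position: [0.5887, -0.0782, 0.1011]
ee_rot: [0.055, 0.998, -0.0, 0.0]
force: [-0.3, -0.6, -1.3]
width: 0.194
grasp_force: 60.5
```

play_rows(increments=[-0.5, 0.9, 0, 0, 0, 0, 0, -0.5, 0.9, 0, 0, 0, 0, 0, -0.18, 0.3, 0, 0, 0, 0, 0, 0, 0, 0, 0, 0, 0, 0, 0, 0, 0, 0, 0, 0, 0])

```text
time: 49.15
position: [0.6296, -0.0216, 0.1001]
ee_rot: [0.056, 0.998, -0.0, -0.0]
force: [-0.7, -0.6, -1.0]
width: 0.189
grasp_force: 60.5
```

```bash
python3 - <<'E'
from fit import *
x,y,a=place("bar_b")
plan(x,y,.03,a+np.pi/2)
E
```

```text
t=49.1 pos [ 0.6296 -0.0216  0.1001] yaw 1.460 q7 1.42 F [-0.7 -0.6 -1. ] w 0.189 gf 61
  turn z units 0.01 (other way -22.49) then shift units x -0.04 y 0.02 z 2.34 ; tilt [-0.    -0.001 -1.   ]
```

play_rows(increments=[-0.04, 0.02, 0.5, 0, 0, 0, 0, 0, 0, 0.7, 0, 0, 0, 0, 0, 0, 0.5, 0, 0, 0, 0, 0, 0, 0.3, 0, 0, 0, 0, 0, 0, 0.1, 0, 0, 0, 0, 0, 0, 0.1, 0, 0, 0, 0, 0, 0, 0.1, 0, 0, 0, 0, 0, 0, 0.08, 0, 0, 0, 0, 0, 0, 0, 0, 0, 0, 0])

```text
time: 50.05
position: [0.6315, -0.0204, 0.0283]
ee_rot: [0.055, 0.998, -0.0, 0.0]
force: [0.9, -0.9, -0.9]
width: 0.191
grasp_force: 60.5
```

play_rows(increments=[0, 0, 0, 0, 0, 0, 0])

```text
time: 50.15
position: [0.6314, -0.0203, 0.0284]
ee_rot: [0.055, 0.998, -0.0, 0.0]
force: [0.9, -2.0, -2.0]
width: 0.19
grasp_force: 60.5
```

play_rows(increments=[0, -0.03, 0, 0, 0, 0, 0, 0, 0, 0, 0, 0, 0, 35, 0, 0, 0, 0, 0, 0, 35, 0, 0, -0.5, 0, 0, 0, 35, 0, 0, -0.9, 0, 0, 0, 35, 0, 0, 0, 0, 0, 0, 0, 0, 0, 0, 0, 0, 0, 0, 0, 0, 0, 0, 0, 0, 0])

```text
time: 50.95
position: [0.631, -0.0209, 0.0702]
ee_rot: [0.055, 0.998, -0.0, -0.0]
force: [-0.4, -0.1, -0.7]
width: 0.003
grasp_force: 0.0
```

play_rows(increments=[0, 0, 0.5, 0, 0, 0, 0, 0, 0, 0.3, 0, 0, 0, 0, 0, 0, 0.1, 0, 0, 0, 0, 0, 0, 0.1, 0, 0, 0, 0, 0, 0, 0.1, 0, 0, 0, 0, 0, 0, 0.1, 0, 0, 0, 0, 0, 0, 0.08, 0, 0, 0, 0, 0, 0, 0, 0, 0, 0, 0])

```text
time: 51.75
position: [0.6315, -0.0209, 0.0322]
ee_rot: [0.055, 0.998, 0.0, 0.0]
force: [-1.2, 1.4, 4.8]
width: -0.001
grasp_force: 2.5
```

play_rows(increments=[0, 0, 0.05, 0, 0, 0, 0, 0, 0, 0, 0, 0, 0, 0])

```text
time: 51.95
position: [0.6316, -0.0208, 0.032]
ee_rot: [0.055, 0.998, 0.0, 0.0]
force: [-12.0, 1.5, 27.9]
width: -0.002
grasp_force: 14.3
```

play_rows(increments=[0, 0, -0.4, 0, 0, 0, 0, 0, 0, -0.9, 0, 0, 0, 0, 0, 0, -0.9, 0, 0, 0, 0, 0, 0, -0.9, 0, 0, 0, 0, 0.3, 0.9, -0.9, 0, 0, 0, 0, 0.3, 0.9, -0.5, 0, 0, 0, 0, 0.3, 0.9, 0, 0, 0, 0, 0, 0.3, 0.9, 0, 0, 0, 0, 0, 0.3, 0.9, 0, 0, 0, 0, 0, 0.3, 0.9, 0, 0, 0, 0, 0])

```text
time: 52.95
position: [0.5952, 0.147, 0.1657]
ee_rot: [0.055, 0.998, -0.0, 0.0]
force: [-0.3, 0.3, 0.0]
width: -0.001
grasp_force: 0.0
```

play_rows(increments=[0.4, 0.9, 0, 0, 0, 0, 0, 0.4, 0.9, 0, 0, 0, 0, 0, 0.4, 0.9, 0, 0, 0, 0, 0, 0.4, 0.9, 0, 0, 0, 0, 0, 0.4, 0.9, 0, 0, 0, 0, 0, 0.4, 0.9, 0, 0, 0, 0, 0, 0, 0, 0, 0, 0, 0, 0, 0, 0, 0, 0, 0, 0, 0])

```text
time: 53.75
position: [0.5416, 0.3152, 0.1654]
ee_rot: [0.055, 0.999, -0.0, 0.0]
force: [1.0, 0.2, 0.1]
width: -0.002
grasp_force: 0.0
```

```bash
python3 - <<'E'
from fit import *
np.set_printoptions(precision=4,suppress=True)
f=ctrl.grab_frame("top");P=cloud(f)
for n in ("fork","ell","tee"):
    q=place(n);r=fit_gauge(f,n,q[:2],.014,[-.2,0]);m=gauge_mask(f,n,q[:2],0);m=cv2.erode(m.astype(np.uint8),np.ones((3,3)))>0
    print(n,r[0],r[1:],np.array(q),"err mm",1e3*np.hypot(*(r[0][:2]-q[:2])),"plate z",np.percentile(P[m][:,2],[10,50,90]))
for n in ("bar_a","bar_b"):
    q=place(n);r=fit_bar(f,q[:2],.014,q[2],r=24);d=np.hypot(*(np.moveaxis(P[...,:2],-1,0)-np.array(q[:2])[:,None,None]))
    def zat(o): 
        c=tf(q,[(o,0)])[0];k=np.hypot(P[...,0]-c[0],P[...,1]-c[1])<.005;return np.median(P[k][:,2])
    print(n,r,np.array(q),[zat(o) for o in(-.03,0,.03)])
for o in(-.03,0,.03):
    c=mag(o);k=np.hypot(P[...,0]-c[0],P[...,1]-c[1])<.005;print("mag",np.median(P[k][:,2]))
cv2.imwrite("pics/end.png",cv2.resize(f["frame"][180:315,250:520,::-1],(800,400),interpolation=cv2.INTER_CUBIC))
for n in "spool belt_coil glue plunger_face".split(): print(n,[W(f,x["at"]) for x in ctrl.pinpoint(f,n)[:1]])
E
```

```text
fork [ 0.6271  0.0744 -0.1173] (np.float64(0.17981557548046112), 366) [ 0.6266  0.074  -0.1122] err mm 0.6518665525259337 plate z [0.0236 0.0256 0.0281]
ell [ 0.5294  0.0676 -0.1124] (np.float64(0.15367646515369415), 340) [ 0.5303  0.0672 -0.1122] err mm 0.9765338967422079 plate z [0.0233 0.0256 0.0277]
tee [ 0.5192 -0.0589 -0.1096] (np.float64(0.20621566474437714), 364) [ 0.5183 -0.0567 -0.1122] err mm 2.3647122252984154 plate z [0.0228 0.0252 0.0274]
bar_a (array([ 0.6254, -0.0843, -0.1104]), np.float64(0.0997147336602211), 482) [ 0.624  -0.0832 -0.1122] [np.float64(0.030517263562711117), np.float64(0.031113962210418566), np.float64(0.030787811991118463)]
bar_b (array([ 0.6328, -0.023 , -0.1226]), np.float64(0.12245171517133713), 466) [ 0.631  -0.0211 -0.1122] [np.float64(0.03110385340247429), np.float64(0.030986974727568672), np.float64(0.032232165575731886)]
mag 0.023971065057477314
mag 0.023338653022319855
mag 0.024575049389644388
spool [array([ 0.7615,  0.1648, -0.0022])]
belt_coil [array([ 0.7788, -0.1128, -0.0024])]
glue [array([ 0.7704,  0.0783, -0.    ])]
plunger_face [array([ 0.619 , -0.2817,  0.0344])]
```

View pics/end.png

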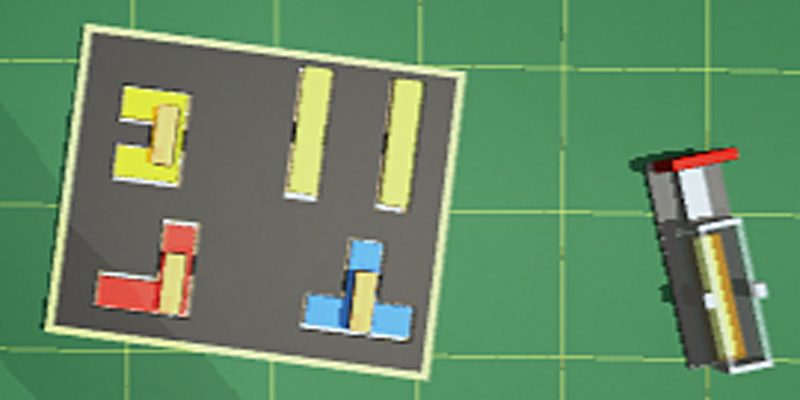

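The crop shows all five parts flush in their cutouts and the third bar flat at the bottom of the magazine. The plunger is out and the bystanders haven't moved. I'm handing in.

```bash
python3 -c "
from cell import ctrl
print(ctrl.finish_job())"
```

```text
the job is handed in; nothing more can be done
None
```

The job is handed in. The tee, ell and fork gauges and two bars are pressed home, each measured within about 3 mm of its place. The third bar is down in the magazine, the plunger is back out, and the spool, belt coil and bottle are where they started. The hand-in returned no score.

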